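# Turn tin lids in a drying rack and reject the one without a liner

## Task

Three tin lids stand crown outwards in the leaning wire rack. Turn each of them round in the rack, so that its underside faces out and up toward the robot and shows whether the yellow foam liner is in it, then put the lid that has no liner into the red reject tray. The lined lids stay in the rack's pockets with the liner facing out, leaning back on the prongs; leave the lid that was already turned and the other things on the bench alone.

Things in the scene. Friction and masses are not known exactly. Their poses are not given: they have to be found in the camera images.
- rack: fixed rack of bright steel wire, 285 mm long, for lids standing on edge: four pockets in a row along its y, 70 mm apart, leaning 27 deg from vertical. Origin on the bench below the row's middle; x to its back (away from the robot at yaw 0), z up. In these axes, up along a seated lid is (0.453, 0, 0.892), its outward normal (-0.892, 0, 0.453). Each pocket's wires are told under its point.
- lid_a: aluminium lid of a balm tin, a disc 58 mm across, 10 mm thick, about 14 g. Origin: middle of the closed crown face; +z points out of the underside, where the yellow foam liner belongs. One of three to be checked; starts in a rack pocket, crown outwards. One of lid_a, lid_b, lid_c has bare grey metal instead of yellow foam inside; look which, once its underside faces out.
- lid_b: aluminium lid of a balm tin, a disc 58 mm across, 10 mm thick, about 14 g. Origin: middle of the closed crown face; +z points out of the underside, where the yellow foam liner belongs. One of three to be checked; starts in a rack pocket, crown outwards. One of lid_a, lid_b, lid_c has bare grey metal instead of yellow foam inside; look which, once its underside faces out.
- lid_c: aluminium lid of a balm tin, a disc 58 mm across, 10 mm thick, about 14 g. Origin: middle of the closed crown face; +z points out of the underside, where the yellow foam liner belongs. One of three to be checked; starts in a rack pocket, crown outwards. One of lid_a, lid_b, lid_c has bare grey metal instead of yellow foam inside; look which, once its underside faces out.
- lid_a_mid (a point): middle of lid_a (5 mm from each face, on its axis)
- lid_b_mid (a point): middle of lid_b (5 mm from each face, on its axis)
- lid_c_mid (a point): middle of lid_c (5 mm from each face, on its axis)
- lid_turned: aluminium lid of a balm tin, a disc 58 mm across, 10 mm thick, about 14 g. Origin: middle of the closed crown face; +z points out of the underside, where the yellow foam liner belongs. Already turned: it stands in the pocket at the rack's +y end with its yellow liner facing out, as the others shall. Leave it alone.
- lid_turned_mid (a point): middle of lid_turned (5 mm from each face, on its axis)
- pocket_1 (a point): middle of a lid properly seated in this pocket, 50 mm above the bench; axes as the rack's. At the rack's -y end (rack y = -105 mm). A pocket is a pair of U-bent 4 mm wires, 28 mm clear between them. The lid stands on both; its lowest point is 29 mm down its plane from this point. Slot 16 mm wide for the 10 mm lid: the lid lies on the long back prongs, 6 mm are free in front of it.
- pocket_2 (a point): middle of a lid properly seated in this pocket, 50 mm above the bench; axes as the rack's. Rack y = -35 mm. The long prongs behind a lid end 9 mm above this point along the lid's plane, the short ones in front 12 mm below it; the lid's top edge is 29 mm above it, so the upper 20 mm of the lid stand free for two fingers, one on each face, with the tool tilted as the lid is.
- pocket_3 (a point): middle of a lid properly seated in this pocket, 50 mm above the bench; axes as the rack's. Rack y = +35 mm. A lid pinched by its free upper edge with the tool's axis in the lid's plane is turned round by lifting it about 60 mm along its plane and turning the tool half a turn about its own axis; it then goes back to the same place. Lift it clear of its neighbours before carrying it along the row.
- pocket_4 (a point): middle of a lid properly seated in this pocket, 50 mm above the bench; axes as the rack's. Rack y = +105 mm; it holds lid_turned.
- tray: fixed open red plastic reject tray, 112 mm (its x) by 164 mm (its y), 37 mm high over its rolled rim, walls and floor 4 mm. Origin: middle of its underside; z up. An earlier reject lies flat in its -y half; the +y half is empty.
- lid_old: aluminium lid of a balm tin, a disc 58 mm across, 10 mm thick, about 14 g. Origin: middle of the closed crown face; +z points out of the underside, where the yellow foam liner belongs. An earlier reject without liner, lying flat in the tray; it stays in the tray.
- lid_old_mid (a point): middle of lid_old (5 mm from each face, on its axis)
- beaker: glass beaker with green oil, 74 mm across, 94 mm high, right of the tray; origin in the middle of its underside. Leave it alone.
- jar: wax jar with yellow lid, 63 mm across, 72 mm high, at the left front; origin in the middle of its underside. Leave it alone.
- full_tin: balm tin filled with green balm, 55 mm across, 24 mm high, left of the rack; origin in the middle of its underside. Leave it alone.

How it is judged:
By the outcome, as a careful person would: the job done as asked, in the order asked, and still so for the second after the job is handed in, with the robot touching nothing.
It also fails if it takes over 72 s, if anything falls off the work surface, if the arm or the gripper's body presses on something with over 40 N, if the wrist force passes 120 N, or if a joint passes its speed limit or range.

## Robot

A 6-joint arm with a two-finger parallel gripper is mounted at the origin on a cart in front of the work surface, level with it; the furniture and walls round the work are solid. World frame = base frame: x ahead of the robot, y to its left, z up, the work surface at z = 0. Lengths are in mm, angles in degrees, forces in N, time in s.
With the tool pointing down it reaches from about 350 to 850 mm from the base axis. Payload 8.1 kg.
Tool frame: the origin (TCP) lies at the very end of the fingers, on their centre line; the grasp point (between the pads) lies 19 mm behind it; z points along the fingers, y is the line along which they close (so a half turn about z gives the same grasp; the last joint's range is limited). The gripper opens to 85 mm and grips with 20 to 120 N. Pads are 22 mm wide; open, the fingers measure 114 mm over their backs; the gripper's body (76 mm by 85 mm) begins 54 mm behind the grasp point. The pads swing forward as they close: fully open they stand 13 mm farther back than shut.
Start: joints at [-77.659, 7.471, 85.268, -0, 87.261, -4.893], TCP at [177.791, -573.058, 231.292] pointing down, gripper open.
Joint ranges: [-169.43, 169.43], [-51.17, 129.36], [1.28, 143.12], [-76.62, 256.62], [0, 156.53], [-152.29, 152.29]. Speed limits (degrees/s): [136.94, 136.94, 159.86, 180, 180, 180].

## Interface

Orientations are given as [roll, pitch, yaw] about the fixed x, y, z axes, in that order (R = Rz(yaw) Ry(pitch) Rx(roll)).
In Python, from bench import status, viewer, job gives the robot as it stands.
- The arm moves only by the tool arm_command, never from a script. Its argument "targets" is a list that holds one entry, the list of rows, each a list of 7 numbers: the shift along the world's x, y, z in m, then the turn, a rotation vector about the world's x, y, z in rad, then the opening, from -1 (shut) to 1 (fully open). In form: [[[dx, dy, dz, rx, ry, rz, gripper], ...]]. A call has 1 to 10 rows; each row shifts and turns the commanded pose from where the row before left it; what a row does not reach is not made up. A row lasts 1/8 s, in which the tool goes at most 62.5 mm and 10.7 degrees, less where a joint would pass 70% of its speed; a pose out of reach is approached as far as the arm can. A call with a gripper value outside its range is refused whole. The fingers move at their own pace and stop on an object; "force" is the grip in N (left out, the last holds). Time passes only in rows, so rows that do not move let the fingers close. It gives the time, the measured TCP pose, the force, the opening and the grip force at its end, in the units of the state.
- status.sense(): the state, without advancing time (a new reading comes with each control period).
- viewer.snapshot(name): name is "side" or "top" or "wrist"; returns the picture (420x560x3 uint8, red, green, blue); there is no depth.
- viewer.camera_model(name): a dict with "vertical_fov" (degrees; the focal length in pixels is half the picture's height over the tangent of half this angle, whatever the lens; pixels are square), "cx", "cy" (the principal point, pixels), "xyz" and "attitude" of the camera in the world. Camera axes: x right, y down, z forward; pixel columns grow to the right and rows downward; lengths in mm; the calibration is good to about 2 mm. A picture is of the moment at which its call begins: read the wrist's pose just before it. camera_model takes no time and is no camera call; for the wrist camera it gives the pose at the moment of the call.
- job.hand_in(): hands the job in; it is judged then, once.
The state is a dict: "time": time; "joint_pos": joint angles; "qd": joint speeds; "joint_efforts": joint torques, N m; "tool_pos": TCP position; "tcp_rot": TCP orientation; "ft_force": force on the tool from outside, world axes, zero at the start; "wrist_torque": the same for the moment, N m; "finger_gap": finger opening in mm; "grip_force": force on a finger pad.
Only numpy, scipy, OpenCV 4.12 (cv2) and the standard library are available. Lean on these libraries where they do the work, as an engineer would, in place of code of your own. Each camera call takes 0.05 s, during which the arm holds its last target. There are 200 camera calls.

## Working session

There is one attempt and no reset: what is moved stays moved. The work goes in short steps, Python scripts to look and compute and a tool call to move; the robot and the scene stay as the last step left them, time stands still between calls to the robot, and variables do not carry over. Pictures are saved under pics/ and viewed, at most 10 in all, crops included, and the job is handed in when it is done.

Besides the shell and the picture viewer there is one more tool, called after "Call:" as name([rows], argument=value, ...), one row to a line, values as JSON. arm_command: Moves the arm, as the interface text tells. Its arguments: {"type":"object","properties":{"targets":{"type":"array"},"force":{"type":"number"}},"required":["targets"]}

```bash
mkdir -p pics; ls; python3 - <<'E'
from bench import status, viewer
import cv2
for n in("top","side"):
    im=viewer.snapshot(n); cv2.imwrite(f"pics/{n}0.png",cv2.resize(im[:,:,::-1],(800,600),interpolation=cv2.INTER_CUBIC))
    print(viewer.camera_model(n))
print(viewer.camera_model("wrist"));print(status.sense())
E
```

```text
pics
{'vertical_fov': 53.039798827370184, 'cx': 279.86612693483823, 'cy': 206.40975997366274, 'xyz': array([ 323.84575049,  -78.20693171, 1201.48428288]), 'attitude': array([-173.16891899,   -0.65432972,  -90.17517974])}
{'vertical_fov': 52.96844217888716, 'cx': 288.5035786012116, 'cy': 207.36072532020947, 'xyz': array([  438.95380974, -1133.72348273,   538.27044804]), 'attitude': array([-1.14186428e+02,  1.01189359e-01, -7.50565652e-01])}
{'vertical_fov': 63.10480500045198, 'cx': 284.349825557704, 'cy': 214.41083517433745, 'xyz': array([ 250.84085033, -549.98463839,  372.59200385]), 'attitude': array([ 1.62739912e+02,  8.15194790e-02, -7.27637375e+01])}
{'time': 0.1, 'joint_pos': array([-7.76590207e+01,  7.51231601e+00,  8.53222665e+01, -1.01125931e-03,
        8.72608718e+01, -4.89325787e+00]), 'qd': array([-0.02144682,  0.01118285, -0.24645899,  0.05496283,  0.02686448,
       -0.02106124]), 'joint_efforts': array([ 8.68106126e-04, -5.70951641e+01, -5.01943231e+01, -1.13921994e-04,
        8.09412712e-03,  4.00682154e-06]), 'tool_pos': array([ 177.67633905, -572.58077755,  230.34073041]), 'tcp_rot': array([-1.79904807e+02, -7.13587810e-03,  1.72342804e+01]), 'ft_force': array([0.10939405, 0.47907309, 1.01617033]), 'wrist_torque': array([-0.00137533, -0.01379343, -0.02012169]), 'grip_force': 0.0, 'finger_gap': 85.31602909729948}
```

View pics/top0.png

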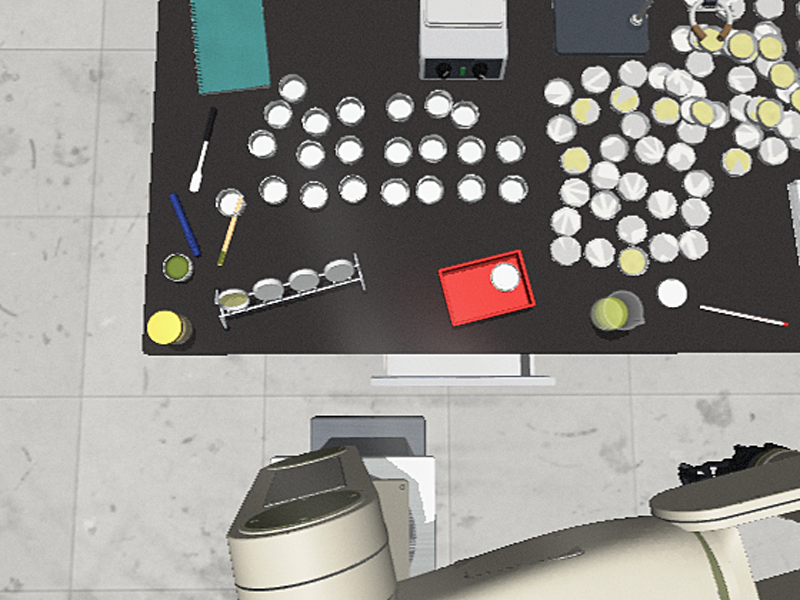

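View pics/side0.png

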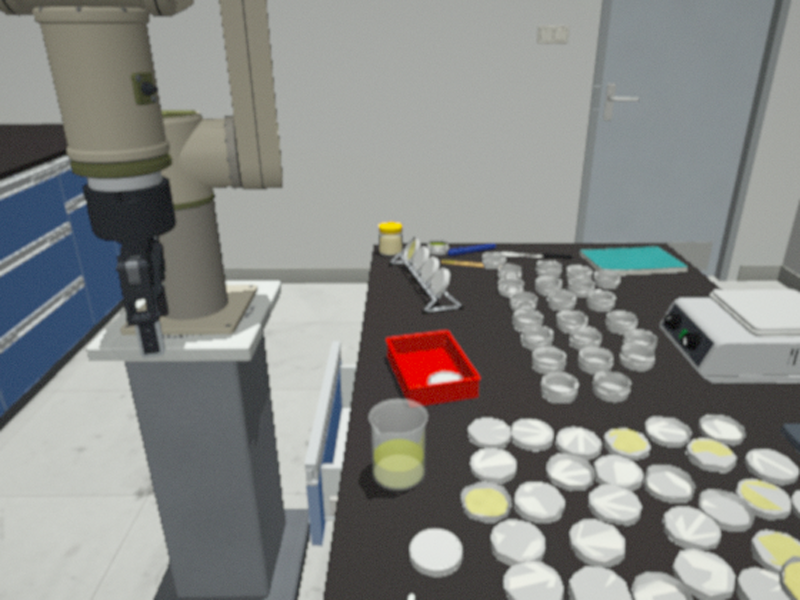

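The top view shows the rack from about (222,305) to (362,272), with the turned yellow lid at (232,299) and the others at (268,290), (303,281) and (340,271). The tray is near (487,288) with the old reject at (505,278), and the beaker is at (617,312). The side view confirms this layout. Next I'll enlarge the rack and tray.

```bash
python3 - <<'E'
from bench import viewer
import cv2,numpy as np
im=np.mean([viewer.snapshot("top") for _ in range(2)],axis=0).astype('uint8')
c=im[165:240,145:260]; d=im[165:240,295:385]
cv2.imwrite("pics/crop.png",np.vstack([cv2.resize(c[:,:,::-1],None,fx=6.9,fy=4*1.725,interpolation=cv2.INTER_CUBIC)[:,:793]]))
E
```

```text
(no output)
```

View pics/crop.png

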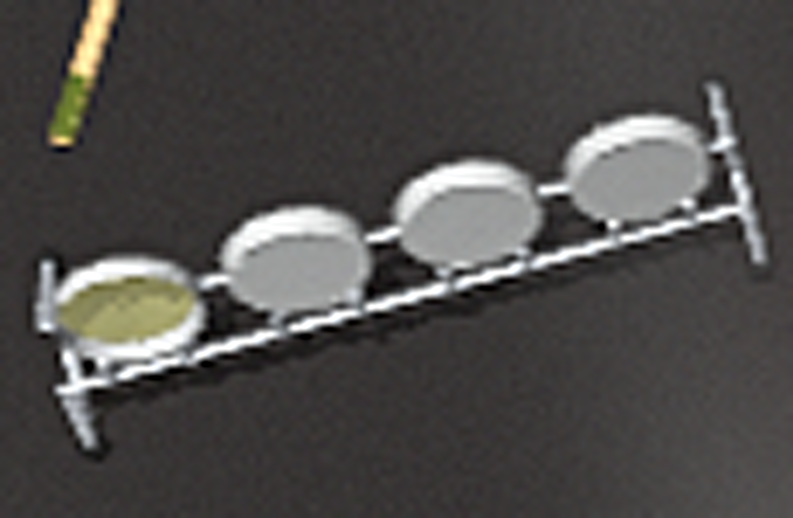

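```bash
cat > h.py <<'E'
import numpy as np
from scipy.spatial.transform import Rotation as Ro
from scipy.optimize import least_squares
def cam(m):
    return m['xyz'],Ro.from_euler('xyz',m['attitude'],degrees=True).as_matrix(),210/np.tan(np.radians(m['vertical_fov']/2)),m['cx'],m['cy']
def proj(m,P):
    t,R,f,cx,cy=cam(m); q=(np.asarray(P)-t)@R; return np.c_[cx+f*q[:,0]/q[:,2],cy+f*q[:,1]/q[:,2]]
def onz(m,uv,z):
    t,R,f,cx,cy=cam(m); d=R@[(uv[0]-cx)/f,(uv[1]-cy)/f,1]; return t+d*(z-t[2])/d[2]
def wrist(R,f,j1):
    "tool R -> j4,j5,j6 given j1, f=j2+j3"
    M=Ro.from_euler('ZY',[j1,f],degrees=True).inv()*R*Ro.from_euler('z',-90,degrees=True)
    return M.as_euler('ZYZ',degrees=True)
E
python3 - <<'E'
from h import *; from bench import viewer,status
m=viewer.camera_model("top")
pk=[(638,182),(470,228),(292,275),(130,307)]
uv=np.array([(145+(x+.5)/6.9-.5,165+(y+.5)/6.9-.5) for x,y in pk])
Y=np.array([-105,-35,35,105.])
loc=np.c_[-.892*5*np.ones(4),Y,50+.453*5*np.ones(4)]
def W(p): return Ro.from_euler('z',p[2],degrees=True).apply(loc)+[p[0],p[1],0]
s=least_squares(lambda p:(proj(m,W(p))-uv).ravel(),[450,150,15]); print(s.x,s.fun)
p=s.x
Rr=Ro.from_euler('z',p[2],degrees=True)
for y in Y: print('pocket',Rr.apply([0,y,50])+[p[0],p[1],0])
tc=np.array([(439,269),(520,251),(535,305),(452,326)])*.7
tl=np.array([(56,82,37),(56,-82,37),(-56,-82,37),(-56,82,37)])
TW=lambda p:Ro.from_euler('z',p[2],degrees=True).apply(tl)+[p[0],p[1],0]
s=least_squares(lambda p:(proj(m,TW(p))-tc).ravel(),[450,-150,15]);print('tray',s.x,s.fun.round(1)); print(Ro.from_euler('z',s.x[2],degrees=True).apply([0,42,0])+[*s.x[:2],0])
up=np.array([.453,0,.892]);n=np.array([-.892,0,.453])
st=status.sense();print(wrist(Ro.from_euler('xyz',st['tcp_rot'],degrees=True),st['joint_pos'][1]+st['joint_pos'][2],st['joint_pos'][0]))
for y in Y:
  P=Rr.apply([0,y,50])+[p[0],p[1],0]
  for sg in(1,-1):
    for th in(-25,0,25):
      z=Ro.from_rotvec(n*np.radians(th)).apply(-up); yy=sg*n
      R=Rr*Ro.from_matrix(np.c_[np.cross(yy,z),yy,z])
      w=P-R.apply([0,0,1])*300; j1=np.degrees(np.arctan2(w[1],w[0]))
      print(y,sg,th,round(j1,1),[wrist(R,f,j1).round(0) for f in(90,110,125)])
E
```

```text
[482.56034365 128.63033273  14.04241272] [ 0.22378361  0.33602965 -0.18248858 -0.19919092  0.73993646 -0.84947253
 -0.77794038  0.70424417]
pocket [508.03755232  26.76811285  50.        ]
pocket [491.05274654  94.67625944  50.        ]
pocket [474.06794076 162.58440603  50.        ]
pocket [457.08313499 230.49255261  50.        ]
tray [ 477.39095655 -261.7809746    13.20264673] [ 0.1  0.4 -0.2 -0.2 -0.5  0.5  0.6 -0.7]
[ 467.79833112 -220.89110376    0.        ]
[-9.45699542e-04  8.72612083e+01 -4.89335156e+00]
-105.0 1 -25 -5.8 [array([ 18., 122., 171.]), array([ 15., 103., 165.]), array([ 15.,  88., 161.])]
-105.0 1 0 5.3 [array([ -4., 117., 170.]), array([ -4.,  97., 172.]), array([ -4.,  82., 173.])]
-105.0 1 25 16.8 [array([-27., 115., 171.]), array([-24.,  97., 179.]), array([ -24.,   84., -175.])]
-105.0 -1 -25 -5.8 [array([ 18., 122.,  -9.]), array([ 15., 103., -15.]), array([ 15.,  88., -19.])]
-105.0 -1 0 5.3 [array([ -4., 117., -10.]), array([-4., 97., -8.]), array([-4., 82., -7.])]
-105.0 -1 25 16.8 [array([-27., 115.,  -9.]), array([-24.,  97.,  -1.]), array([-24.,  84.,
[... 1092 characters left out ...]
35.0 -1 25 29.3 [array([-20., 120.,   4.]), array([-18., 102.,  11.]), array([-17.,  87.,  15.])]
105.0 1 -25 12.7 [array([  27.,  115., -169.]), array([  25.,   97., -178.]), array([ 25.,  83., 176.])]
105.0 1 0 24.1 [array([   5.,  116., -169.]), array([   5.,   97., -170.]), array([   5.,   82., -172.])]
105.0 1 25 35.1 [array([ -17.,  122., -170.]), array([ -15.,  103., -164.]), array([ -14.,   89., -160.])]
105.0 -1 -25 12.7 [array([ 27., 115.,  11.]), array([25., 97.,  2.]), array([25., 83., -4.])]
105.0 -1 0 24.1 [array([  5., 116.,  11.]), array([ 5., 97., 10.]), array([ 5., 82.,  8.])]
105.0 -1 25 35.1 [array([-17., 122.,  10.]), array([-15., 103.,  16.]), array([-14.,  89.,  20.])]
```

Call:
arm_command([
  [[0.044, 0.031, 0, 0, 0, 0.1515, 0], [0.044, 0.031, 0, 0, 0, 0.1515, 0], [0.044, 0.031, 0, 0, 0, 0.1515, 0], [0.044, 0.031, 0, 0, 0, 0.1515, 0], [0.044, 0.031, 0, 0, 0, 0.1515, 0], [0.026, 0.044, 0, 0, 0, 0.1515, 0], [0.026, 0.044, 0, 0, 0, 0.1515, 0], [0.026, 0.044, 0, 0, 0, 0.1515, 0], [0.026, 0.044, 0, 0, 0, 0.1515, 0], [0.026, 0.044, 0, 0, 0, 0.1515, 0]],
], force=30)

```text
time: 1.45
tool_pos: [528.3, -196.5, 231.2]
tcp_rot: [-180.0, 0.0, 104.3]
ft_force: [-0.3, 0.3, -0.5]
finger_gap: 42.9
grip_force: 0.0
```

```bash
cat >> h.py <<'E'
def log():
    import json
    from bench import status
    s=status.sense(); d={k:np.round(s[k],3).tolist() for k in('time','joint_pos','tool_pos','tcp_rot','ft_force','finger_gap','grip_force')}
    open('log.jsonl','a').write(json.dumps(d)+'\n'); print(d)
E
python3 -c "from h import *;log()"
```

```text
{'time': 1.45, 'joint_pos': [-25.611, 1.871, 91.182, -0.002, 86.948, -39.93], 'tool_pos': [528.349, -196.5, 231.213], 'tcp_rot': [-179.998, 0.001, 104.32], 'ft_force': [-0.286, 0.345, -0.541], 'finger_gap': 42.867, 'grip_force': 0.0}
```

Call:
arm_command([
  [[0.008, 0.047, -0.01, -0.029, 0.115, 0, 0], [0.008, 0.047, -0.01, -0.029, 0.115, 0, 0], [0.008, 0.047, -0.01, -0.029, 0.115, 0, 0], [0.008, 0.047, -0.01, -0.027, 0.113, 0, 0], [0.008, 0.047, -0.01, 0, 0, 0, 0], [0, 0, 0, 0, 0, 0, 0], [0, 0, 0, 0, 0, 0, 0]],
])

```text
time: 2.33
tool_pos: [567.8, 36.6, 181.3]
tcp_rot: [-152.9, -0.0, 104.1]
ft_force: [0.4, -0.7, 0.7]
finger_gap: 42.5
grip_force: 0.0
```

```bash
python3 - <<'E'
from h import *;log()
from bench import viewer;import cv2
print(viewer.camera_model("wrist"))
cv2.imwrite("pics/w1.png",viewer.snapshot("wrist")[:,:,::-1])
E
```

```text
{'time': 2.325, 'joint_pos': [2.018, 30.849, 66.178, -5.775, 109.422, -12.697], 'tool_pos': [567.765, 36.599, 181.259], 'tcp_rot': [-152.946, -0.006, 104.073], 'ft_force': [0.398, -0.665, 0.661], 'finger_gap': 42.508, 'grip_force': 0.0}
{'vertical_fov': 63.10480500045198, 'cx': 284.349825557704, 'cy': 214.41083517433745, 'xyz': array([612.65414043, 126.4080256 , 307.88732751]), 'attitude': array([162.67497974,  27.00637717,  14.07219509])}
```

View pics/w1.png

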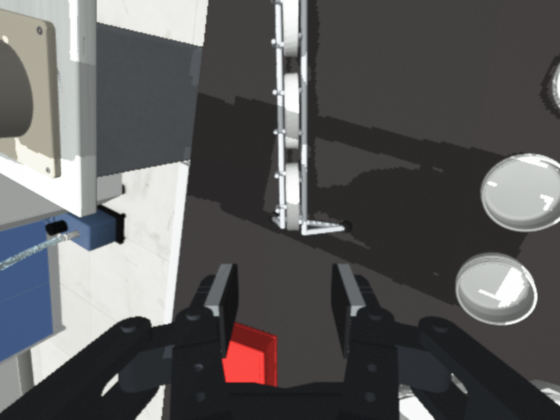

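```bash
cat >> h.py <<'E'
import json
r=np.radians
def fk(L,q):
    d1,a1,L2,a3,L4,d6=L
    R=Ro.from_euler('ZYZYZ',[q[0],q[1]+q[2],q[3],q[4],q[5]+90],degrees=True)
    f=q[1]+q[2]
    rad=a1+L2*np.sin(r(q[1]))+a3*np.cos(r(f))+L4*np.sin(r(f)); z=d1+L2*np.cos(r(q[1]))-a3*np.sin(r(f))+L4*np.cos(r(f))
    return Ro.from_euler('z',q[0],degrees=True).apply([rad,0,z])+R.apply([0,0,d6]),R
E
python3 - <<'E'
from h import *
D=[json.loads(l) for l in open('log.jsonl')]
D.append(dict(joint_pos=[-77.6590207,7.51231601,85.3222665,0,87.2608718,-4.89325787],tool_pos=[177.67633905,-572.58077755,230.34073041],tcp_rot=[-179.9,0,17.234]))
pr=np.array([300,0,500,0,500,250.])
s=least_squares(lambda L:np.r_[np.ravel([fk(L,d['joint_pos'])[0]-d['tool_pos'] for d in D]),(L-pr)*.003],pr)
print(s.x,s.fun)
for d in D: print((fk(s.x,d['joint_pos'])[1]*Ro.from_euler('xyz',d['tcp_rot'],degrees=True).inv()).magnitude())
E
```

```text
Traceback (most recent call last):
  File "h.py", line 23, in fk
    R=Ro.from_euler('ZYZYZ',[q[0],q[1]+q[2],q[3],q[4],q[5]+90],degrees=True)
  File "scipy/spatial/transform/_rotation.pyx", line 1413, in scipy.spatial.transform._rotation.Rotation.from_euler
ValueError: Expected axis specification to be a non-empty string of upto 3 characters, got ZYZYZ
```

```bash
sed -i "s/R=Ro.from_euler('ZYZYZ'.*/R=Ro.from_euler('ZYZ',[q[0],q[1]+q[2],q[3]],degrees=True)*Ro.from_euler('YZ',[q[4],q[5]+90],degrees=True)/" h.py
cat > fit.py <<'E'
from h import *
D=[json.loads(l) for l in open('log.jsonl')]
D.append(dict(joint_pos=[-77.6590207,7.51231601,85.3222665,0,87.2608718,-4.89325787],tool_pos=[177.67633905,-572.58077755,230.34073041],tcp_rot=[-179.9,0,17.234]))
pr=np.array([300,0,500,0,500,250.])
s=least_squares(lambda L:np.r_[np.ravel([fk(L,d['joint_pos'])[0]-d['tool_pos'] for d in D]),(L-pr)*.003],pr)
L=s.x; print(L,s.fun.round(1),[(fk(L,d['joint_pos'])[1]*Ro.from_euler('xyz',d['tcp_rot'],degrees=True).inv()).magnitude().round(3) for d in D])
lo=np.array([-169.4,-51.1,1.3,-76.6,0,-152.2]);hi=np.array([169.4,129.3,143.1,256.6,156.5,152.2])
Rr=Ro.from_euler('z',14.04,degrees=True);up=np.array([.453,0,.892]);n=np.array([-.892,0,.453]);O=np.array([482.6,128.6,0])
def pose(y,sg,th,h=25,a=0):
    "tool at pocket y; th in-plane tilt; tip at radius 11+lift"
    z=Ro.from_rotvec(n*r(th)).apply(-up); yy=Ro.from_rotvec(up*r(a)).apply(sg*n); z=Ro.from_rotvec(up*r(a)).apply(z)
    return Rr.apply([0,y,50]-11*z)+O+Rr.apply(up)*h, Rr*Ro.from_matrix(np.c_[np.cross(yy,z),yy,z])
def ik(P,R,q0):
    e=lambda q:np.r_[fk(L,q)[0]-P,(fk(L,q)[1]*R.inv()).as_rotvec()*300]
    s=least_squares(e,np.clip(q0,lo+.1,hi-.1),bounds=(lo-200*(np.arange(6)==5),hi+200*(np.arange(6)==5)));return s.x,np.abs(s.fun).max()
if __name__=='__main__':
  for y in(-105,-35,35):
   for sg,q6 in((1,172),(1,-170),(-1,0)):
    for th in(-60,-45,-30,-15,0,15,30,45,60):
      q,e=ik(*pose(y,sg,th,0),[10,40,60,-th*.8,110,q6]); print(y,sg,th,q.round(0),round(e,1))
E
python3 fit.py
```

```text
Traceback (most recent call last):
  File "fit.py", line 6, in <module>
    L=s.x; print(L,s.fun.round(1),[(fk(L,d['joint_pos'])[1]*Ro.from_euler('xyz',d['tcp_rot'],degrees=True).inv()).magnitude().round(3) for d in D])
                                   ^^^^^^^^^^^^^^^^^^^^^^^^^^^^^^^^^^^^^^^^^^^^^^^^^^^^^^^^^^^^^^^^^^^^^^^^^^^^^^^^^^^^^^^^^^^^^^^^
AttributeError: 'float' object has no attribute 'round'
```

```bash
sed -i "s/\[(fk(L,d\['joint_pos'\])\[1\]/[round((fk(L,d['joint_pos'])[1]/; s/magnitude().round(3)/magnitude(),3)/" fit.py; python3 fit.py
```

```text
[2318.52446701  446.92092281  227.51212309 2458.05696271  240.04018677
 -152.97246378] [-20.5 -46.9   0.3   0.5  -2.   -0.1 -50.5  -8.8  -0.2   6.1   1.3  -0.8
   7.4  -0.8  -1.2] [0.0, 0.0, 0.0]
-105 1 -60 [ 17.  54.  45.  62.  96. 197.] 0.0
-105 1 -45 [ 14.  63.  37.  46. 102. 192.] 0.0
-105 1 -30 [ 11.  69.  32.  30. 106. 185.] 0.0
-105 1 -15 [  6.  72.  28.  12. 107. 176.] 0.0
-105 1 0 [  1.  73.  27.  -6. 106. 167.] 0.0
-105 1 15 [ -3.  72.  28. -22. 100. 159.] 0.0
-105 1 30 [ -7.  68.  32. -37.  93. 154.] 0.0
-105 1 45 [ -9.  62.  37. -51.  85. 152.] 0.0
-105 1 60 [-11.  53.  45. -65.  77. 152.] 0.0
-105 1 -60 [  17.   54.   45.   62.   96. -163.] 0.0
-105 1 -45 [  14.   63.   37.   46.  102. -168.] 0.0
-105 1 -30 [  11.   69.   32.   30.  106. -175.] 0.0
-105 1 -15 [   6.   72.   28.   12.  107. -184.] 0.0
-105 1 0 [   1.   73.   27.   -6.  106. -193.] 0.0
-105 1 15 [  -3.   72.   28.  -22.  100. -201.] 0.0
-105 1 30 [  -7.   68.   32.  -37.   93. -206.] 0.0
-105 1 45 [  -9.   62.   37.  -51.   85. -208.] 0.0
-105 1 60 [ -11.   53.   45.  -65.   77. -208.] 0.0
-105 -1 -60 [17.
[... 2220 characters left out ...]
-159.] 0.0
35 1 -15 [  24.   72.   28.   20.  103. -166.] 0.0
35 1 0 [  20.   74.   27.    3.  106. -174.] 0.0
35 1 15 [  15.   72.   28.  -15.  106. -184.] 0.0
35 1 30 [  10.   69.   32.  -32.  102. -191.] 0.0
35 1 45 [   7.   63.   37.  -48.   97. -197.] 0.0
35 1 60 [   4.   54.   45.  -63.   90. -200.] 0.0
35 -1 -60 [34. 54. 45. 64. 82. 25.] 0.0
35 -1 -45 [32. 62. 37. 50. 89. 24.] 0.0
35 -1 -30 [28. 68. 32. 36. 97. 21.] 0.0
35 -1 -15 [ 24.  72.  28.  20. 103.  14.] 0.0
35 -1 0 [ 20.  74.  27.   3. 106.   6.] 0.0
35 -1 15 [ 15.  72.  28. -15. 106.  -4.] 0.0
35 -1 30 [ 10.  69.  32. -32. 102. -11.] 0.0
35 -1 45 [  7.  63.  37. -48.  97. -17.] 0.0
35 -1 60 [  4.  54.  45. -63.  90. -20.] 0.0
```

```bash
sed -i "s/d1,a1,L2,a3,L4,d6=L/d1,a1,L2,a3,L4,d6,dy=L/; s/apply(\[rad,0,z\])/apply([rad,dy,z])/" h.py
sed -i "s/pr=np.array.*/pr=np.array([250,0,450,0,450,250.,51])/; s/(L-pr)\*.003/(L-pr)*np.array([.003,.02,.003,.02,.003,.003,.003])/; s/(-60,-45,-30,-15,0,15,30,45,60)/(-45,-30,-15,0,15,30,45)/;s/,(-1,0)):/):/" fit.py; python3 fit.py
```

```text
[278.8142944   -9.12724754 366.06929641  14.69901839 560.3422558
 369.01176321  51.3324549 ] [ 0.2  0.  -0.1  0.1 -0.3  0.1  0.1  0.3 -0.   0.1 -0.2 -0.3  0.3  0.3
  0.4  0. ] [0.0, 0.0, 0.0]
-105 1 -45 [-21.  40.  77.  25. 108. 154.] 0.0
-105 1 -30 [-14.  35.  79.  15. 103. 158.] 0.0
-105 1 -15 [ -7.  30.  81.   5.  99. 162.] 0.0
-105 1 0 [  1.  27.  84.  -6.  95. 168.] 0.0
-105 1 15 [ 10.  26.  87. -17.  93. 175.] 0.0
-105 1 30 [ 18.  27.  89. -28.  92. 183.] 0.0
-105 1 45 [ 25.  30.  92. -39.  93. 190.] 0.0
-105 1 -45 [ -21.   40.   77.   25.  108. -206.] 0.0
-105 1 -30 [ -14.   35.   79.   15.  103. -202.] 0.0
-105 1 -15 [  -7.   30.   81.    5.   99. -198.] 0.0
-105 1 0 [   1.   27.   84.   -6.   95. -192.] 0.0
-105 1 15 [  10.   26.   87.  -17.   93. -185.] 0.0
-105 1 30 [  18.   27.   89.  -28.   92. -177.] 0.0
-105 1 45 [  25.   30.   92.  -39.   93. -170.] 0.0
-35 1 -45 [-16.  36.  84.  28. 104. 157.] 0.0
-35 1 -30 [ -9.  31.  84.  18. 100. 162.] 0.0
-35 1 -15 [ -1.  28.  84.   8.  97. 168.] 0.0
-35 1 0 [  7.  26.  85.  -3.  95. 174.] 0.0
-35 1 15 [ 16.  27.  86. -14.  95. 1
[... 419 characters left out ...]
31.   33.   88.  -36.   97. -166.] 0.0
35 1 -45 [-10.  32.  89.  31. 100. 161.] 0.0
35 1 -30 [ -3.  28.  87.  21.  98. 167.] 0.0
35 1 -15 [  5.  27.  86.  11.  96. 173.] 0.0
35 1 0 [ 13.  27.  85.  -0.  96. 179.] 0.0
35 1 15 [ 22.  28.  84. -12.  96. 186.] 0.0
35 1 30 [ 30.  32.  83. -22.  98. 191.] 0.0
35 1 45 [ 36.  37.  82. -33. 101. 197.] 0.0
35 1 -45 [ -10.   32.   89.   31.  100. -199.] 0.0
35 1 -30 [  -3.   28.   87.   21.   98. -193.] 0.0
35 1 -15 [   5.   27.   86.   11.   96. -187.] 0.0
35 1 0 [  13.   27.   85.   -0.   96. -181.] 0.0
35 1 15 [  22.   28.   84.  -12.   96. -174.] 0.0
35 1 30 [  30.   32.   83.  -22.   98. -169.] 0.0
35 1 45 [  36.   37.   82.  -33.  101. -163.] 0.0
```

The wrist view looks along the lids' plane. Lid 1 covers about columns 284–299 and rows 162–230, lid 2 is centred near row 103, and the rack's -y foot is at (345,227). I'll check the rack fit against these and plan the half turns within joint 6's range.

```bash
python3 - <<'E'
from fit import *
import cv2
m={'vertical_fov':63.10480500045198,'cx':284.349825557704,'cy':214.41083517433745,'xyz':np.array([612.65414043,126.4080256,307.88732751]),'attitude':np.array([162.67497974,27.00637717,14.07219509])}
for y in(-105,-35,35):
  C=np.array([0,y,50.])
  pts=[C+29*up+k*n for k in(-5,5)]+[C+29*up*np.cos(t)+29*np.array([0,np.sin(t),0])+k*n for t in(-1.5,1.5) for k in(-5,5)]
  print(y,proj(m,Rr.apply(pts)+O).round(0).tolist())
im=cv2.imread('pics/w1.png')
cv2.imwrite('pics/w1c.png',cv2.resize(im[60:245,225:365],None,fx=4,fy=3.2,interpolation=cv2.INTER_CUBIC))
# plan
for y in(-105,-35,35):
  for th in(-40,-45,-50,-55,-60):
    P,R=pose(y,-1,th,0); P=P-R.apply([0,0,9])
    o=[]
    for lift in(0,60):
      q,e=ik(P+Rr.apply(up)*lift,R,[0,35,80,20,100,-20]); o+=[q.round(1).tolist(),round(e,1)]
    print(y,th,P.round(1),o)
P,R=pose(-105,-1,-45,0);R0=Ro.from_euler('xyz',[-152.946,-.006,104.073],degrees=True)
print((R*R0.inv()).as_rotvec(),R.as_matrix()[:,2],Rr.apply(up),Rr.apply(n))
print(ik(P+100*Rr.apply(up),R*Ro.from_euler('z',10,degrees=True),[0,35,80,20,100,-20])[0],ik(P+100*Rr.apply(up),R,[0,35,80,20,100,-20])[0])
E
```

```text
[278.8142944   -9.12724754 366.06929641  14.69901839 560.3422558
 369.01176321  51.3324549 ] [ 0.2  0.  -0.1  0.1 -0.3  0.1  0.1  0.3 -0.   0.1 -0.2 -0.3  0.3  0.3
  0.4  0. ] [0.0, 0.0, 0.0]
-105 [[297.0, 203.0], [284.0, 203.0], [296.0, 227.0], [284.0, 227.0], [297.0, 161.0], [285.0, 161.0]]
-35 [[298.0, 110.0], [285.0, 110.0], [297.0, 146.0], [285.0, 146.0], [298.0, 70.0], [285.0, 70.0]]
35 [[300.0, -1.0], [285.0, -1.0], [298.0, 53.0], [285.0, 53.0], [299.0, -36.0], [285.0, -36.0]]
-105 -40 [517.9  15.9  63.7] [[-18.7, 38.6, 76.3, 21.7, 107.0, -24.4], np.float64(0.0), [-17.6, 38.7, 70.1, 23.2, 112.2, -21.0], np.float64(0.0)]
-105 -45 [517.7  14.6  62.6] [[-20.8, 40.6, 75.7, 24.8, 108.6, -25.4], np.float64(0.0), [-19.7, 40.4, 70.0, 26.6, 113.5, -21.6], np.float64(0.0)]
-105 -50 [517.4  13.3  61.5] [[-22.8, 42.7, 75.2, 27.8, 110.1, -26.2], np.float64(0.0), [-21.6, 42.1, 69.9, 29.9, 114.7, -22.1], np.float64(0.0)]
-105 -55 [517.1  12.1  60.2] [[-24.7, 44.8, 74.8, 30.8, 111.7, -27.0], np.float64(0.0), [-23.4, 43.9, 70.0, 33.2, 115.9, -22.6], np.float64(0.0)]
-105 -60 [516.7  11.   58.9
[... 1171 characters left out ...]
88.2, 34.2, 102.2, -20.9], np.float64(0.0), [-12.0, 33.0, 83.1, 35.8, 106.6, -16.6], np.float64(0.0)]
35 -55 [483.1 147.9  60.2] [[-15.1, 35.6, 88.7, 37.3, 103.3, -22.6], np.float64(0.0), [-14.0, 34.3, 84.0, 39.0, 107.4, -18.0], np.float64(0.0)]
35 -60 [482.7 146.8  58.9] [[-17.1, 37.5, 89.1, 40.2, 104.4, -24.3], np.float64(0.0), [-15.9, 35.8, 84.9, 42.2, 108.2, -19.4], np.float64(0.0)]
[ 0.67963532  0.16795961 -0.35713238] [-0.48211065  0.60856947 -0.63024798] [0.43946735 0.10989745 0.892     ] [-0.86535292 -0.21639851  0.453     ]
[-18.6192779   40.27032135  66.89539958  28.02367137 115.85941654
  -8.99948206] [-18.6192779   40.27032135  66.89539958  28.02367137 115.85941654
 -18.99948206]
```

View pics/w1c.png

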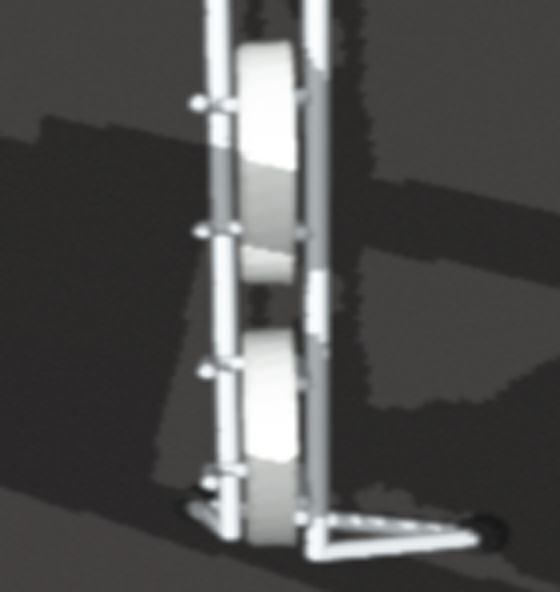

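Lid 1 reads columns 286–299.5 and rows 162–230, and lid 2 reads 284.5–298.5 and 72–147. Both are within 2 px of the prediction, so I'll make a small correction to the rack pose. At zero in-plane tilt a half turn runs past joint 6's range. Tilting the tool about 50° within the lid's plane brings it to within a few degrees, and the slot has that much play.

```bash
cat > plan.py <<'E'
import fit
from fit import *
fit.Rr=Rr=Ro.from_euler('z',14.6,degrees=True); O=fit.O=np.array([483.2,127.4,0])
upw,nw=Rr.apply(up),Rr.apply(n)
def tgt(y,th,Rad=21,sg=-1,back=0,lift=0):
    P,R=pose(y,sg,th,0); z=R.apply([0,0,1]); return P-z*(Rad-11+back)+lift*upw,R
def delta(P,R,P0=None,R0=None):
    from bench import status
    s=status.sense()
    if P0 is None: P0,R0=s['tool_pos'],Ro.from_euler('xyz',s['tcp_rot'],degrees=True)
    print('d mm',(P-P0).round(1),'rotvec',(R*R0.inv()).as_rotvec().round(4),'j',s['joint_pos'].round(1))
E
sed -i '/^L=s.x/s/; print.*//' fit.py
python3 - <<'E'
from plan import *
print(upw,nw)
a=tgt(-105,-50,back=50); b=tgt(-105,-50); delta(*a); delta(*b,*a); print(b[1].as_matrix()[:,2], b[0])
for t in(100,170,175):
  for l in(0,45,60): print(t,l,ik(b[0]+l*upw,b[1]*Ro.from_euler('z',t,degrees=True),[-20,40,75,28,110,t-25])[0].round(1))
E
```

```text
[0.43837225 0.11418742 0.892     ] [-0.86319658 -0.22484587  0.453     ]
d mm [-24.5 -57.6 -91.1] rotvec [ 0.7541  0.1908 -0.386 ] j [  2.   30.8  66.2  -5.8 109.4 -12.7]
d mm [-23.7  33.4 -28.6] rotvec [0. 0. 0.] j [  2.   30.8  66.2  -5.8 109.4 -12.7]
[-0.47468751  0.66821213 -0.57285628] [519.63799895  11.75487459  62.03273185]
100 0 [-22.7  43.2  74.3  27.6 110.6  73.6]
100 45 [-21.7  42.8  70.4  29.2 114.   76.7]
100 60 [-21.4  42.7  69.   29.7 115.2  77.7]
170 0 [-22.7  43.2  74.3  27.6 110.6 143.6]
170 45 [-21.7  42.8  70.4  29.2 114.  146.7]
170 60 [-21.4  42.7  69.   29.7 115.2 147.7]
175 0 [-22.7  43.2  74.3  27.6 110.6 148.6]
175 45 [-21.7  42.8  70.4  29.2 114.  151.7]
175 60 [-21.4  42.7  69.   29.7 115.2 152.7]
```

Call:
arm_command([
  [[-0.0041, -0.0096, -0.0152, 0.1257, 0.0318, -0.0643, -0.3], [-0.0041, -0.0096, -0.0152, 0.1257, 0.0318, -0.0643, -0.3], [-0.0041, -0.0096, -0.0152, 0.1257, 0.0318, -0.0643, -0.3], [-0.0041, -0.0096, -0.0152, 0.1257, 0.0318, -0.0643, -0.3], [-0.0041, -0.0096, -0.0152, 0.1257, 0.0318, -0.0643, -0.3], [-0.0041, -0.0096, -0.0152, 0.1257, 0.0318, -0.0643, -0.3], [0, 0, 0, 0, 0, 0, -0.3], [-0.007, 0.01, -0.0085, 0, 0, 0, -0.3], [0, 0, 0, 0, 0, 0, -0.3]],
], force=20)

```text
time: 3.5
tool_pos: [536.3, -10.7, 82.7]
tcp_rot: [-141.8, -43.1, 76.4]
ft_force: [-0.2, -0.2, -0.0]
finger_gap: 29.9
grip_force: 0.0
```

```bash
python3 - <<'E'
from plan import *
from bench import viewer;import cv2
log(); delta(*tgt(-105,-50))
m=viewer.camera_model("wrist"); im=viewer.snapshot("wrist")
C=np.array([0,-105,50.]);print(proj(m,Rr.apply([C+29*up*np.cos(t)+29*np.array([0,np.sin(t),0])+k*n for t in(-.9,0) for k in(-5,5)])+O).round(0).tolist())
a=cv2.resize(im[100:380,140:420,::-1],(560,560),interpolation=cv2.INTER_CUBIC)
cv2.imwrite('pics/w2.png',a)
E
```

```text
{'time': 3.5, 'joint_pos': [-23.582, 46.893, 66.718, 27.539, 114.398, -25.359], 'tool_pos': [536.337, -10.651, 82.667], 'tcp_rot': [-141.838, -43.062, 76.446], 'ft_force': [-0.192, -0.215, -0.014], 'finger_gap': 29.884, 'grip_force': 0.0}
d mm [-16.7  22.4 -20.6] rotvec [ 0.0011  0.0019 -0.0019] j [-23.6  46.9  66.7  27.5 114.4 -25.4]
[[292.0, 259.0], [274.0, 259.0], [292.0, 212.0], [274.0, 212.0]]
```

View pics/w2.png

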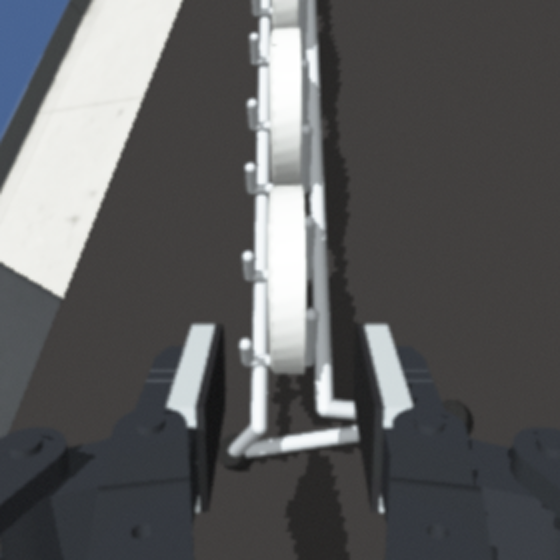

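The lid edges in the crop (268–306) match the prediction. The gap between the fingers centres at crop column 293 against the lid's 287, so I'll shift about 1.3 mm outward and move in.

Call:
arm_command([
  [[-0.0045, 0.0055, -0.005, 0, 0, 0, -0.3], [-0.0045, 0.0055, -0.005, 0, 0, 0, -0.3], [-0.0045, 0.0055, -0.005, 0, 0, 0, -0.3], [-0.0045, 0.0055, -0.005, 0, 0, 0, -0.3], [0, 0, 0, 0, 0, 0, -0.3], [0, 0, 0, 0, 0, 0, -1], [0, 0, 0, 0, 0, 0, -1], [0, 0, 0, 0, 0, 0, -1]],
])

```text
time: 4.55
tool_pos: [518.4, 11.1, 61.8]
tcp_rot: [-141.7, -43.1, 76.3]
ft_force: [-0.1, -0.8, 0.1]
finger_gap: 9.6
grip_force: 23.9
```

```bash
python3 -c "
from plan import *
log(); delta(*tgt(-105,-50))"
```

```text
{'time': 4.55, 'joint_pos': [-22.612, 45.439, 71.597, 27.724, 111.043, -26.163], 'tool_pos': [518.375, 11.139, 61.76], 'tcp_rot': [-141.707, -43.142, 76.302], 'ft_force': [-0.148, -0.848, 0.109], 'finger_gap': 9.554, 'grip_force': 23.897}
d mm [1.3 0.6 0.3] rotvec [-0.0007  0.0006 -0.0009] j [-22.6  45.4  71.6  27.7 111.  -26.2]
```

Call:
arm_command([
  [[0.0048, 0.00125, 0.0098, 0, 0, 0, -1], [0.0048, 0.00125, 0.0098, 0, 0, 0, -1], [0.0048, 0.00125, 0.0098, 0, 0, 0, -1], [0.0048, 0.00125, 0.0098, 0, 0, 0, -1], [0.0048, 0.00125, 0.0098, 0, 0, 0, -1], [0, 0, 0, -0.0848, 0.1193, -0.1023, -1], [0, 0, 0, -0.0848, 0.1193, -0.1023, -1], [0, 0, 0, -0.0848, 0.1193, -0.1023, -1], [0, 0, 0, -0.0848, 0.1193, -0.1023, -1], [0, 0, 0, -0.0848, 0.1193, -0.1023, -1]],
])

```text
time: 5.8
tool_pos: [542.4, 17.6, 111.0]
tcp_rot: [-125.0, -4.1, 38.3]
ft_force: [-0.2, 0.6, 0.3]
finger_gap: 9.4
grip_force: 23.8
```

Call:
arm_command([
  [[0, 0, 0, -0.0848, 0.1193, -0.1023, -1], [0, 0, 0, -0.0848, 0.1193, -0.1023, -1], [0, 0, 0, -0.0848, 0.1193, -0.1023, -1], [0, 0, 0, -0.0848, 0.1193, -0.1023, -1], [0, 0, 0, -0.0848, 0.1193, -0.1023, -1], [0, 0, 0, -0.0848, 0.1193, -0.1023, -1], [0, 0, 0, -0.0848, 0.1193, -0.1023, -1], [0, 0, 0, -0.0848, 0.1193, -0.1023, -1], [0, 0, 0, -0.0848, 0.1193, -0.1023, -1], [0, 0, 0, -0.0848, 0.1193, -0.1023, -1]],
])

```text
time: 7.05
tool_pos: [542.4, 17.7, 111.0]
tcp_rot: [169.8, 54.4, -67.2]
ft_force: [-0.2, -0.4, -0.7]
finger_gap: 9.4
grip_force: 23.8
```

Call:
arm_command([
  [[0, 0, 0, -0.0848, 0.1193, -0.1023, -1], [0, 0, 0, -0.0848, 0.1193, -0.1023, -1], [0, 0, 0, 0, 0, 0, -1]],
])

```text
time: 7.42
tool_pos: [542.4, 17.6, 110.9]
tcp_rot: [146.8, 46.7, -96.6]
ft_force: [-1.0, 0.3, -0.8]
finger_gap: 9.4
grip_force: 23.8
```

```bash
python3 -c "
from plan import *
log(); delta(*tgt(-105,-50,sg=1))"
```

```text
{'time': 7.425, 'joint_pos': [-21.445, 44.234, 67.536, 29.67, 115.097, 151.433], 'tool_pos': [542.409, 17.638, 110.915], 'tcp_rot': [146.764, 46.719, -96.609], 'ft_force': [-1.016, 0.296, -0.777], 'finger_gap': 9.391, 'grip_force': 23.767}
d mm [-22.8  -5.9 -48.9] rotvec [-0.0511  0.0731 -0.0622] j [-21.4  44.2  67.5  29.7 115.1 151.4]
```

Call:
arm_command([
  [[-0.0049, -0.0013, -0.0094, -0.0055, 0.0078, -0.0067, -1], [-0.0049, -0.0013, -0.0094, -0.0055, 0.0078, -0.0067, -1], [-0.0049, -0.0013, -0.0094, -0.0055, 0.0078, -0.0067, -1], [-0.0049, -0.0013, -0.0094, -0.0055, 0.0078, -0.0067, -1], [-0.0049, -0.0013, -0.0094, -0.0055, 0.0078, -0.0067, -1], [0, 0, 0, 0, 0, 0, -1]],
])

```text
time: 8.18
tool_pos: [517.2, 11.0, 63.0]
tcp_rot: [143.8, 44.8, -100.8]
ft_force: [0.0, -0.4, -0.6]
finger_gap: 9.0
grip_force: 23.8
```

```bash
python3 - <<'E'
from plan import *
from bench import viewer;import cv2
log(); delta(*tgt(-105,-50,sg=1))
im=viewer.snapshot("wrist")[:,:,::-1]; t=viewer.snapshot("top")[165:240,145:285,::-1]
cv2.imwrite('pics/w3.png',np.hstack([cv2.resize(im,(440,330)),cv2.resize(t,(360,330),interpolation=cv2.INTER_CUBIC)]))
E
```

```text
{'time': 8.175, 'joint_pos': [-22.673, 45.189, 71.843, 27.718, 111.069, 151.135], 'tool_pos': [517.233, 11.001, 63.022], 'tcp_rot': [143.753, 44.782, -100.778], 'ft_force': [0.012, -0.439, -0.586], 'finger_gap': 9.03, 'grip_force': 23.774}
d mm [ 2.4  0.8 -1. ] rotvec [-0.0232  0.0318 -0.0271] j [-22.7  45.2  71.8  27.7 111.1 151.1]
```

View pics/w3.png

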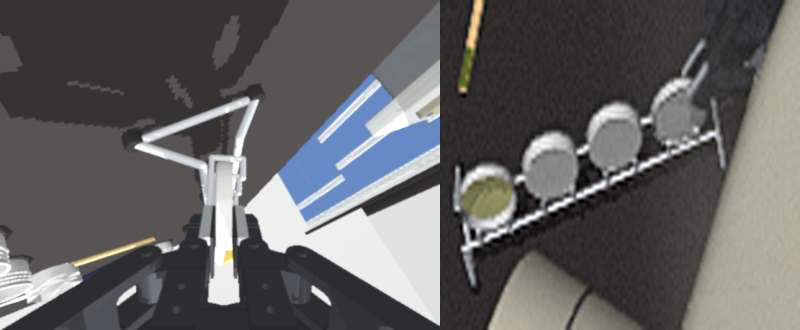

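The wrist view shows the lid between the prongs, and the top view shows it standing in pocket 1 with no contact force. I'll release and back off along the tool axis.

Call:
arm_command([
  [[0, 0, 0, 0, 0, 0, -0.4], [0, 0, 0, 0, 0, 0, -0.4], [0, 0, 0, 0, 0, 0, -0.4], [0.0047, -0.0067, 0.0057, 0, 0, 0, -0.35], [0.0047, -0.0067, 0.0057, 0, 0, 0, -0.35], [0.0095, -0.0134, 0.0115, 0, 0, 0, -0.3], [0.0095, -0.0134, 0.0115, 0, 0, 0, -0.3], [0.0095, -0.0134, 0.0115, 0, 0, 0, -0.3], [0, 0, 0, 0, 0, 0, -0.3]],
])

```text
time: 9.4
tool_pos: [555.1, -45.3, 109.6]
tcp_rot: [144.3, 44.9, -100.3]
ft_force: [-0.5, 0.7, -0.1]
finger_gap: 30.3
grip_force: 0.0
```

```bash
python3 - <<'E'
from plan import *
from bench import viewer;import cv2
log()
im=viewer.snapshot("wrist")[:,:,::-1]; t=viewer.snapshot("top")[165:240,145:285,::-1]
cv2.imwrite('pics/w4.png',np.hstack([cv2.resize(im,(400,300)),cv2.resize(t,(400,300),interpolation=cv2.INTER_CUBIC)]))
a=tgt(-35,-50,back=25);h=tgt(-35,-50,back=60);delta(*h);print(h[0],tgt(-35,-50)[0])
for y in(-35,35):
  for th in (-40,-50):
    q,R=tgt(y,th);print(y,th,[ik(q+l*upw,R,[-15,40,75,28,110,-25])[0][5].round(1) for l in(0,55)])
E
```

```text
{'time': 9.4, 'joint_pos': [-25.425, 48.998, 60.251, 27.235, 118.877, 152.289], 'tool_pos': [555.056, -45.296, 109.594], 'tcp_rot': [144.315, 44.85, -100.296], 'ft_force': [-0.483, 0.661, -0.057], 'finger_gap': 30.272, 'grip_force': 0.0}
d mm [-23.3  83.2 -11.9] rotvec [ 1.465  -2.0641  1.7708] j [-25.3  49.   60.5  27.2 118.8 152.3]
[530.47439422  39.40178856  96.40410865] [501.99314387  79.49451653  62.03273185]
-35 -40 [np.float64(-21.0), np.float64(-17.8)]
-35 -50 [np.float64(-23.5), np.float64(-19.7)]
35 -40 [np.float64(-17.3), np.float64(-14.0)]
35 -50 [np.float64(-20.8), np.float64(-16.8)]
```

View pics/w4.png

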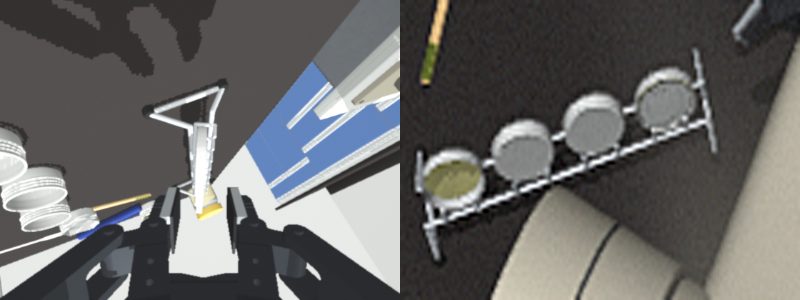

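Pocket 1 now shows the lid's underside: the rim ring with bare grey inside, at (665,100). It stands properly in its pocket, so it's the likely reject. Next I'll turn the wrist back and go to pocket 2.

Call:
arm_command([
  [[0, 0, 0, 0.0862, -0.1214, 0.1042, -0.3], [0, 0, 0, 0.0862, -0.1214, 0.1042, -0.3], [0, 0, 0, 0.0862, -0.1214, 0.1042, -0.3], [0, 0, 0, 0.0862, -0.1214, 0.1042, -0.3], [0, 0, 0, 0.0862, -0.1214, 0.1042, -0.3], [0, 0, 0, 0.0862, -0.1214, 0.1042, -0.3], [0, 0, 0, 0.0862, -0.1214, 0.1042, -0.3], [0, 0, 0, 0.0862, -0.1214, 0.1042, -0.3], [0, 0, 0, 0.0862, -0.1214, 0.1042, -0.3], [0, 0, 0, 0.0862, -0.1214, 0.1042, -0.3]],
])

```text
time: 10.75
tool_pos: [553.1, -42.9, 107.9]
tcp_rot: [-126.0, 13.1, 26.1]
ft_force: [0.4, 0.2, -0.1]
finger_gap: 29.8
grip_force: 0.0
```

Call:
arm_command([
  [[0, 0, 0, 0.0862, -0.1214, 0.1042, -0.3], [0, 0, 0, 0.0862, -0.1214, 0.1042, -0.3], [0, 0, 0, 0.0862, -0.1214, 0.1042, -0.3], [0, 0, 0, 0.0862, -0.1214, 0.1042, -0.3], [0, 0, 0, 0.0862, -0.1214, 0.1042, -0.3], [0, 0, 0, 0.0862, -0.1214, 0.1042, -0.3], [-0.008, 0.028, -0.004, 0.0862, -0.1214, 0.1042, -0.3], [-0.008, 0.028, -0.004, 0, 0, 0, -0.3], [-0.008, 0.028, -0.004, 0, 0, 0, -0.3], [0, 0, 0, 0, 0, 0, -0.3]],
])

```text
time: 12.0
tool_pos: [528.0, 42.8, 95.7]
tcp_rot: [-141.5, -43.1, 76.3]
ft_force: [-0.1, -0.1, 0.3]
finger_gap: 30.1
grip_force: 0.0
```

```bash
python3 - <<'E'
from plan import *
log(); delta(*tgt(-35,-50)); print(1.0*nw,tgt(-35,-50)[1].apply([0,0,1]))
E
```

```text
{'time': 12.0, 'joint_pos': [-19.964, 42.725, 71.731, 30.109, 112.331, -22.585], 'tool_pos': [527.983, 42.777, 95.726], 'tcp_rot': [-141.488, -43.126, 76.277], 'ft_force': [-0.101, -0.117, 0.303], 'finger_gap': 30.117, 'grip_force': 0.0}
d mm [-26.   36.7 -33.7] rotvec [-0.0011 -0.0022 -0.0031] j [-20.   42.7  71.7  30.1 112.3 -22.6]
[-0.86319658 -0.22484587  0.453     ] [-0.47468751  0.66821213 -0.57285628]
```

Call:
arm_command([
  [[-0.0054, 0.0073, -0.0066, 0, 0, 0, -0.3], [-0.0054, 0.0073, -0.0066, 0, 0, 0, -0.3], [-0.0054, 0.0073, -0.0066, 0, 0, 0, -0.3], [-0.0054, 0.0073, -0.0066, 0, 0, 0, -0.3], [-0.0054, 0.0073, -0.0066, 0, 0, 0, -0.3], [0, 0, 0, 0, 0, 0, -0.3], [0, 0, 0, 0, 0, 0, -1], [0, 0, 0, 0, 0, 0, -1], [0, 0, 0, 0, 0, 0, -1]],
])

```text
time: 13.12
tool_pos: [502.8, 76.5, 63.8]
tcp_rot: [-141.7, -43.1, 76.3]
ft_force: [-2.5, -1.7, 3.1]
finger_gap: 9.0
grip_force: 20.9
```

```bash
python3 - <<'E'
from plan import *
log(); delta(*tgt(-35,-50))
E
```

```text
{'time': 13.125, 'joint_pos': [-18.109, 40.9, 78.346, 30.668, 107.134, -23.608], 'tool_pos': [502.845, 76.509, 63.85], 'tcp_rot': [-141.735, -43.104, 76.291], 'ft_force': [-2.51, -1.731, 3.112], 'finger_gap': 9.046, 'grip_force': 20.922}
d mm [-0.9  3.  -1.8] rotvec [ 0.0001  0.0008 -0.0004] j [-18.1  40.9  78.3  30.7 107.1 -23.6]
```

The grip is a few millimetres short of full depth and presses slightly toward the back, so I'll open, correct and regrip.

Call:
arm_command([
  [[0, 0, 0, 0, 0, 0, -0.45], [0, 0, 0, 0, 0, 0, -0.45], [-0.001, 0.0015, -0.0007, 0, 0, 0, -0.45], [-0.001, 0.0015, -0.0007, 0, 0, 0, -0.45], [0, 0, 0, 0, 0, 0, -0.45], [0, 0, 0, 0, 0, 0, -1], [0, 0, 0, 0, 0, 0, -1]],
])

```text
time: 14.0
tool_pos: [500.7, 79.8, 62.1]
tcp_rot: [-141.7, -43.1, 76.3]
ft_force: [-0.9, -1.2, 0.5]
finger_gap: 9.4
grip_force: 24.2
```

```bash
python3 - <<'E'
from plan import *
log(); delta(*tgt(-35,-50))
E
```

```text
{'time': 14.0, 'joint_pos': [-17.907, 40.705, 78.87, 30.762, 106.771, -23.618], 'tool_pos': [500.703, 79.76, 62.116], 'tcp_rot': [-141.718, -43.101, 76.279], 'ft_force': [-0.879, -1.176, 0.55], 'finger_gap': 9.449, 'grip_force': 24.19}
d mm [ 1.3 -0.3 -0.1] rotvec [ 0.      0.0005 -0.0004] j [-17.9  40.7  78.9  30.8 106.8 -23.6]
```

Call:
arm_command([
  [[0.0048, 0.00125, 0.0098, 0, 0, 0, -1], [0.0048, 0.00125, 0.0098, 0, 0, 0, -1], [0.0048, 0.00125, 0.0098, 0, 0, 0, -1], [0.0048, 0.00125, 0.0098, 0, 0, 0, -1], [0.0048, 0.00125, 0.0098, 0, 0, 0, -1], [0, 0, 0, -0.0828, 0.1166, -0.1, -1], [0, 0, 0, -0.0828, 0.1166, -0.1, -1], [0, 0, 0, -0.0828, 0.1166, -0.1, -1], [0, 0, 0, -0.0828, 0.1166, -0.1, -1], [0, 0, 0, -0.0828, 0.1166, -0.1, -1]],
])

```text
time: 15.25
tool_pos: [524.9, 86.1, 111.5]
tcp_rot: [-125.1, -5.1, 38.9]
ft_force: [-0.1, 0.8, -0.2]
finger_gap: 9.6
grip_force: 24.2
```

Call:
arm_command([
  [[0, 0, 0, -0.0828, 0.1166, -0.1, -1], [0, 0, 0, -0.0828, 0.1166, -0.1, -1], [0, 0, 0, -0.0828, 0.1166, -0.1, -1], [0, 0, 0, -0.0828, 0.1166, -0.1, -1], [0, 0, 0, -0.0828, 0.1166, -0.1, -1], [0, 0, 0, -0.0828, 0.1166, -0.1, -1], [0, 0, 0, -0.0828, 0.1166, -0.1, -1], [0, 0, 0, -0.0828, 0.1166, -0.1, -1], [0, 0, 0, -0.0828, 0.1166, -0.1, -1], [0, 0, 0, -0.0828, 0.1166, -0.1, -1]],
])

```text
time: 16.5
tool_pos: [525.0, 86.1, 111.5]
tcp_rot: [174.6, 54.9, -61.2]
ft_force: [0.3, 0.3, 0.1]
finger_gap: 9.2
grip_force: 24.2
```

Call:
arm_command([
  [[0, 0, 0, -0.0828, 0.1166, -0.1, -1], [0, 0, 0, -0.0828, 0.1166, -0.1, -1], [0, 0, 0, 0, 0, 0, -1]],
])

```text
time: 16.88
tool_pos: [524.9, 86.1, 111.4]
tcp_rot: [150.4, 48.8, -91.7]
ft_force: [-0.3, -0.2, -0.8]
finger_gap: 9.1
grip_force: 24.2
```

```bash
python3 - <<'E'
from plan import *
log(); delta(*tgt(-35,-50,sg=1)); delta(np.array([500.7, 79.8, 62.1])+2*nw+1.5*upw,tgt(-35,-50,sg=1)[1])
E
```

```text
{'time': 16.875, 'joint_pos': [-16.837, 39.39, 74.803, 32.512, 110.858, 150.135], 'tool_pos': [524.922, 86.062, 111.387], 'tcp_rot': [150.398, 48.784, -91.69], 'ft_force': [-0.301, -0.248, -0.773], 'finger_gap': 9.142, 'grip_force': 24.212}
d mm [-22.9  -6.6 -49.4] rotvec [-0.0839  0.1183 -0.1011] j [-16.8  39.4  74.8  32.5 110.9 150.1]
d mm [-25.3  -6.5 -47. ] rotvec [-0.0839  0.1183 -0.1011] j [-16.8  39.4  74.8  32.5 110.9 150.1]
```

Call:
arm_command([
  [[-0.0051, -0.0013, -0.0094, -0.0081, 0.0114, -0.0097, -1], [-0.0051, -0.0013, -0.0094, -0.0081, 0.0114, -0.0097, -1], [-0.0051, -0.0013, -0.0094, -0.0081, 0.0114, -0.0097, -1], [-0.0051, -0.0013, -0.0094, -0.0081, 0.0114, -0.0097, -1], [-0.0051, -0.0013, -0.0094, -0.0081, 0.0114, -0.0097, -1], [0, 0, 0, 0, 0, 0, -1]],
])

```text
time: 17.62
tool_pos: [498.6, 79.4, 63.1]
tcp_rot: [145.7, 46.1, -98.0]
ft_force: [0.8, -0.0, -1.2]
finger_gap: 9.2
grip_force: 23.6
```

```bash
python3 - <<'E'
from plan import *
log(); delta(*tgt(-35,-50,sg=1))
E
```

```text
{'time': 17.625, 'joint_pos': [-17.998, 40.426, 79.215, 30.714, 106.815, 151.213], 'tool_pos': [498.595, 79.382, 63.103], 'tcp_rot': [145.683, 46.147, -98.021], 'ft_force': [0.847, -0.016, -1.186], 'finger_gap': 9.174, 'grip_force': 23.574}
d mm [ 3.4  0.1 -1.1] rotvec [-0.0428  0.0589 -0.0512] j [-18.   40.4  79.2  30.7 106.8 151.2]
```

Call:
arm_command([
  [[0, 0, 0, 0, 0, 0, -0.4], [0, 0, 0, 0, 0, 0, -0.4], [0, 0, 0, 0, 0, 0, -0.4], [0.0047, -0.0067, 0.0057, 0, 0, 0, -0.35], [0.0047, -0.0067, 0.0057, 0, 0, 0, -0.35], [0.0095, -0.0134, 0.0115, 0.0083, -0.0117, 0.01, -0.3], [0.0095, -0.0134, 0.0115, 0.0083, -0.0117, 0.01, -0.3], [0.0095, -0.0134, 0.0115, 0.0083, -0.0117, 0.01, -0.3], [0.01, -0.002, 0.02, 0.0083, -0.0117, 0.01, -0.3], [0.01, -0.002, 0.02, 0.0083, -0.0117, 0.01, -0.3]],
])

```text
time: 18.88
tool_pos: [557.8, 21.0, 151.0]
tcp_rot: [150.5, 48.8, -91.6]
ft_force: [0.8, -0.5, -0.0]
finger_gap: 29.7
grip_force: 0.0
```

```bash
python3 - <<'E'
from plan import *
from bench import viewer;import cv2
log()
t=viewer.snapshot("top")[165:240,145:285,::-1]
cv2.imwrite('pics/w5.png',cv2.resize(t,(560,300),interpolation=cv2.INTER_CUBIC))
h=tgt(35,-50,back=60);delta(*h);print(h[0],tgt(35,-50)[0])
E
```

```text
{'time': 18.875, 'joint_pos': [-20.8, 43.368, 64.264, 31.251, 118.351, 150.403], 'tool_pos': [557.795, 21.044, 150.993], 'tcp_rot': [150.521, 48.821, -91.569], 'ft_force': [0.762, -0.467, -0.018], 'finger_gap': 29.711, 'grip_force': 0.0}
d mm [-46.8  86.4 -57.5] rotvec [ 1.4006 -1.9767  1.7004] j [-20.8  43.2  64.   31.3 118.5 150.4]
[512.82953914 107.1414305   96.40410865] [484.3482888  147.23415846  62.03273185]
```

View pics/w5.png

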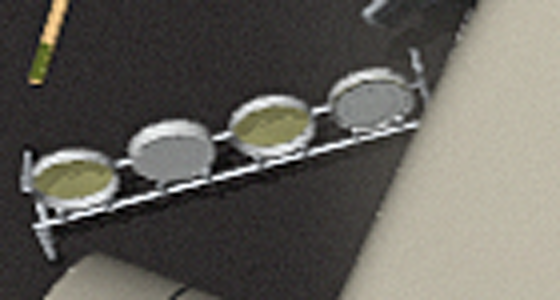

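Pocket 2 now shows yellow foam at (270,127), so that lid is lined. Pocket 1 is bare grey at (372,105), so it's the reject. Next is pocket 3. I'll first find the flipped release pose that fits the slot best within joint 6's range, while turning the wrist back.

Call:
arm_command([
  [[0, 0, 0, 0.0824, -0.1163, 0.1, -0.3], [0, 0, 0, 0.0824, -0.1163, 0.1, -0.3], [0, 0, 0, 0.0824, -0.1163, 0.1, -0.3], [0, 0, 0, 0.0824, -0.1163, 0.1, -0.3], [0, 0, 0, 0.0824, -0.1163, 0.1, -0.3], [0, 0, 0, 0.0824, -0.1163, 0.1, -0.3], [0, 0, 0, 0.0824, -0.1163, 0.1, -0.3], [0, 0, 0, 0.0824, -0.1163, 0.1, -0.3], [0, 0, 0, 0.0824, -0.1163, 0.1, -0.3], [0, 0, 0, 0.0824, -0.1163, 0.1, -0.3]],
])

```text
time: 20.18
tool_pos: [557.2, 21.5, 149.9]
tcp_rot: [-125.9, 10.8, 27.7]
ft_force: [-0.2, 0.1, 1.1]
finger_gap: 29.9
grip_force: 0.0
```

```bash
cat > opt.py <<'E'
from plan import *
from scipy.optimize import minimize
yh=np.array([0,1,0])
B=np.array([y*yh+h*up for y in(-16,16) for h in(-24,9)]);F=np.array([y*yh+h*up for y in(-16,16) for h in(-24,-12)])
def ev(x,y=35):
    th,a,b,s=x
    w=r(a)*up+r(b)*yh
    P,R=tgt(y,th,sg=1); E=Ro.from_rotvec(Rr.apply(w))
    C=Rr.apply([0,y,50])+O+s*nw
    P=C+E.apply(P-(C-s*nw)); R=E*R
    q,e=ik(P,R,[-10,33,88,30,101,160])
    db=np.cross(w,B)@n+s; df=np.cross(w,F)@n+s
    return q[5],min(db.min(),6-df.max()),P,R,q
if __name__=='__main__':
  for th in(-42,-46,-50):
    best=None
    for a in range(-8,9,2):
      for b in range(-12,13,2):
        d=np.r_[np.cross(r(a)*up+r(b)*yh,B)@n],np.r_[np.cross(r(a)*up+r(b)*yh,F)@n]
        s=(6-d[1].max()-d[0].min())/2
        m=min(d[0].min()+s,6-d[1].max()-s)
        if m<0.3: continue
        j=ev([th,a,b,s])[0]
        if best is None or (j-1.2*m)<best[0]: best=(j-1.2*m,j,m,th,a,b,s)
        if j<151.5: print('ok',th,a,b,round(s,1),'m',round(m,2),round(j,1))
    print(np.round(best,2))
E
python3 opt.py
```

```text
ok -42 2 -12 6.8 m 1.18 150.9
ok -42 4 -12 6.8 m 0.62 149.6
ok -42 4 -10 6.1 m 0.83 151.3
[148.88 149.63   0.62 -42.     4.   -12.     6.77]
ok -46 -2 -12 6.8 m 1.18 151.4
ok -46 0 -12 6.8 m 1.74 150.2
ok -46 2 -12 6.8 m 1.18 149.1
ok -46 2 -10 6.1 m 1.39 150.8
ok -46 4 -12 6.8 m 0.62 147.9
ok -46 4 -10 6.1 m 0.83 149.7
ok -46 4 -8 5.5 m 1.04 151.4
ok -46 6 -8 5.5 m 0.48 150.3
[147.19 147.94   0.62 -46.     4.   -12.     6.77]
ok -50 -4 -12 6.8 m 0.62 150.4
ok -50 -2 -12 6.8 m 1.18 149.4
ok -50 -2 -10 6.1 m 1.39 151.3
ok -50 0 -12 6.8 m 1.74 148.4
ok -50 0 -10 6.1 m 1.95 150.2
ok -50 2 -12 6.8 m 1.18 147.4
ok -50 2 -10 6.1 m 1.39 149.2
ok -50 2 -8 5.5 m 1.6 151.0
ok -50 4 -12 6.8 m 0.62 146.4
ok -50 4 -10 6.1 m 0.83 148.2
ok -50 4 -8 5.5 m 1.04 150.0
ok -50 6 -8 5.5 m 0.48 149.0
ok -50 6 -6 4.9 m 0.69 150.7
ok -50 8 -4 4.3 m 0.34 151.4
[145.63 146.38   0.62 -50.     4.   -12.     6.77]
```

Call:
arm_command([
  [[0, 0, 0, 0.0824, -0.1163, 0.1, -0.3], [0, 0, 0, 0.0824, -0.1163, 0.1, -0.3], [0, 0, 0, 0.0824, -0.1163, 0.1, -0.3], [0, 0, 0, 0.0824, -0.1163, 0.1, -0.3], [0, 0, 0, 0.0824, -0.1163, 0.1, -0.3], [0, 0, 0, 0.0824, -0.1163, 0.1, -0.3], [0, 0, 0, 0.0824, -0.1163, 0.1, -0.3]],
])

```text
time: 21.05
tool_pos: [557.2, 21.5, 149.9]
tcp_rot: [-142.0, -43.0, 76.4]
ft_force: [-0.2, -0.3, -0.8]
finger_gap: 30.1
grip_force: 0.0
```

```bash
python3 - <<'E'
from opt import *
delta(*tgt(35,-48,back=50))
b=tgt(35,-48); b=(b[0]+1.3*nw,b[1]); delta(*b,*tgt(35,-48,back=50)); print(b[0],b[1].apply([0,0,1]))
E
```

```text
d mm [-48.7  94.1 -57.6] rotvec [-0.0283 -0.0035  0.0163] j [-20.8  43.1  64.6  31.2 118.  -19.6]
d mm [-25.1  31.9 -29.2] rotvec [0. 0. 0.] j [-20.8  43.1  64.6  31.2 118.  -19.6]
[483.3475295  147.47053568  63.11536174] [-0.48046696  0.6430428  -0.59636185]
```

Call:
arm_command([
  [[-0.0122, 0.0235, -0.008, -0.007, -0.001, 0.004, -0.3], [-0.0122, 0.0235, -0.008, -0.007, -0.001, 0.004, -0.3], [-0.0122, 0.0235, -0.02, -0.007, -0.001, 0.004, -0.3], [-0.0122, 0.0235, -0.0216, -0.007, -0.001, 0.004, -0.3], [0, 0, 0, 0, 0, 0, -0.3], [-0.01, 0.0127, -0.0116, 0, 0, 0, -0.3], [0, 0, 0, 0, 0, 0, -0.3]],
])

```text
time: 21.92
tool_pos: [498.1, 128.4, 80.8]
tcp_rot: [-142.5, -41.3, 77.5]
ft_force: [-0.1, 0.1, -0.4]
finger_gap: 29.9
grip_force: 0.0
```

```bash
python3 - <<'E'
from opt import *
from bench import viewer;import cv2
log();b=tgt(35,-48);delta(b[0]+1.3*nw,b[1])
m=viewer.camera_model("wrist"); im=viewer.snapshot("wrist")
C=np.array([0,35,50.]);p=proj(m,Rr.apply([C+29*up*np.cos(t)+29*np.array([0,np.sin(t),0])+k*n for t in(-.9,0) for k in(-5,5)])+O).round(0);print(p.tolist())
for v in (215,235,250): print(im[v,255:310].mean(1).astype(int).tolist())
E
```

```text
{'time': 21.925, 'joint_pos': [-13.28, 36.808, 81.362, 32.299, 105.168, -19.428], 'tool_pos': [498.074, 128.352, 80.766], 'tcp_rot': [-142.512, -41.348, 77.513], 'ft_force': [-0.118, 0.081, -0.446], 'finger_gap': 29.895, 'grip_force': 0.0}
d mm [-14.7  19.1 -17.7] rotvec [ 0.0021 -0.0042  0.0033] j [-13.3  36.8  81.4  32.3 105.2 -19.4]
[[294.0, 263.0], [275.0, 263.0], [294.0, 215.0], [275.0, 215.0]]
[63, 63, 63, 63, 63, 62, 62, 62, 63, 64, 71, 121, 198, 239, 245, 243, 234, 228, 241, 248, 252, 253, 253, 253, 253, 253, 253, 253, 253, 253, 253, 253, 253, 253, 253, 250, 215, 143, 120, 116, 114, 120, 145, 162, 171, 185, 183, 138, 73, 41, 40, 39, 38, 38, 38]
[63, 63, 62, 63, 65, 81, 108, 122, 118, 112, 114, 134, 176, 201, 217, 219, 214, 220, 237, 248, 253, 254, 254, 254, 254, 254, 254, 254, 254, 254, 254, 254, 254, 254, 254, 253, 237, 169, 122, 111, 113, 132, 155, 164, 164, 159, 148, 129, 105, 74, 63, 56, 45, 40, 38]
[62, 63, 63, 63, 63, 62, 63, 63, 63, 65, 88, 159, 231, 245, 246, 241, 227, 208, 217, 235, 244, 250, 251, 251, 251, 251, 251, 252, 252, 252, 252, 252, 252, 251, 251, 249, 233, 153, 71, 41, 53, 96, 144, 161, 165, 162, 155, 142, 116, 76, 47, 40, 38, 39, 38]
```

Call:
arm_command([
  [[-0.0039, 0.0048, -0.0043, 0, 0, 0, -0.3], [-0.0039, 0.0048, -0.0043, 0, 0, 0, -0.3], [-0.0039, 0.0048, -0.0043, 0, 0, 0, -0.3], [-0.0039, 0.0048, -0.0043, 0, 0, 0, -0.3], [0, 0, 0, 0, 0, 0, -0.3], [0, 0, 0, 0, 0, 0, -1], [0, 0, 0, 0, 0, 0, -1], [0, 0, 0, 0, 0, 0, -1]],
])

```text
time: 22.98
tool_pos: [482.9, 147.7, 63.8]
tcp_rot: [-142.6, -41.4, 77.6]
ft_force: [-0.8, -0.1, 1.3]
finger_gap: 9.3
grip_force: 23.4
```

```bash
python3 - <<'E'
from opt import *
log(); b=tgt(35,-48);delta(*b)
# fold: final flipped pose relative to actual grasp
from bench import status
s=status.sense();P0=s['tool_pos'];R0=Ro.from_euler('xyz',s['tcp_rot'],degrees=True)
off=P0-b[0]
for lift in(0,40,50):
    _,_,P,R,q=ev([-48,0,-12,6.8]); P=P+off+lift*upw
    q=ik(P,R,q)[0]; w=(R*R0.inv()).as_rotvec(); print(lift,P.round(1),q.round(1),'w',w.round(3),np.degrees(np.linalg.norm(w)),'axis',(w/np.linalg.norm(w)).round(4),'d',(P-P0).round(1))
print(R0.apply([0,0,1]))
E
```

```text
{'time': 22.975, 'joint_pos': [-11.958, 36.051, 84.621, 32.864, 102.391, -19.849], 'tool_pos': [482.86, 147.706, 63.757], 'tcp_rot': [-142.589, -41.362, 77.558], 'ft_force': [-0.848, -0.114, 1.274], 'finger_gap': 9.284, 'grip_force': 23.359}
d mm [ 1.6  0.1 -1.2] rotvec [ 0.002  -0.0032  0.0034] j [-12.   36.1  84.6  32.9 102.4 -19.8]
0 [474.3 145.5  67.9] [-14.3  27.5  94.1  34.8  95.6 149.3] w [-1.248  1.959 -1.868] 170.79718718490906 axis [-0.4187  0.6573 -0.6267] d [-8.5 -2.2  4.1]
40 [491.9 150.1 103.6] [-13.5  26.3  91.1  35.5  98.5 152.2] w [-1.248  1.959 -1.868] 170.79718718490906 axis [-0.4187  0.6573 -0.6267] d [ 9.   2.3 39.8]
50 [496.3 151.2 112.5] [-13.3  26.1  90.3  35.7  99.2 153. ] w [-1.248  1.959 -1.868] 170.79718718490906 axis [-0.4187  0.6573 -0.6267] d [13.4  3.5 48.7]
[-0.48016748  0.64344948 -0.59616437]
```

Call:
arm_command([
  [[0.0048, 0.00125, 0.0098, 0, 0, 0, -1], [0.0048, 0.00125, 0.0098, 0, 0, 0, -1], [0.0048, 0.00125, 0.0098, 0, 0, 0, -1], [0.0048, 0.00125, 0.0098, 0, 0, 0, -1], [0.0048, 0.00125, 0.0098, 0, 0, 0, -1], [-0.0005, -0.0001, 0.0002, -0.0722, 0.1134, -0.1081, -1], [-0.0005, -0.0001, 0.0002, -0.0722, 0.1134, -0.1081, -1], [-0.0005, -0.0001, 0.0002, -0.0722, 0.1134, -0.1081, -1], [-0.0005, -0.0001, 0.0002, -0.0722, 0.1134, -0.1081, -1], [-0.0005, -0.0001, 0.0002, -0.0722, 0.1134, -0.1081, -1]],
])

```text
time: 24.22
tool_pos: [504.5, 153.6, 114.0]
tcp_rot: [-125.1, -6.4, 37.7]
ft_force: [0.1, 0.1, -0.6]
finger_gap: 9.4
grip_force: 23.2
```

Call:
arm_command([
  [[-0.0005, -0.0001, 0.0002, -0.0722, 0.1134, -0.1081, -1], [-0.0005, -0.0001, 0.0002, -0.0722, 0.1134, -0.1081, -1], [-0.0005, -0.0001, 0.0002, -0.0722, 0.1134, -0.1081, -1], [-0.0005, -0.0001, 0.0002, -0.0722, 0.1134, -0.1081, -1], [-0.0005, -0.0001, 0.0002, -0.0722, 0.1134, -0.1081, -1], [-0.0005, -0.0001, 0.0002, -0.0722, 0.1134, -0.1081, -1], [-0.0005, -0.0001, 0.0002, -0.0722, 0.1134, -0.1081, -1], [-0.0005, -0.0001, 0.0002, -0.0722, 0.1134, -0.1081, -1], [-0.0005, -0.0001, 0.0002, -0.0722, 0.1134, -0.1081, -1], [-0.0005, -0.0001, 0.0002, -0.0722, 0.1134, -0.1081, -1]],
])

```text
time: 25.48
tool_pos: [499.5, 152.6, 116.0]
tcp_rot: [-176.7, 51.2, -58.5]
ft_force: [-0.7, -0.3, -0.2]
finger_gap: 9.5
grip_force: 23.2
```

Call:
arm_command([
  [[-0.0005, -0.0001, 0.0002, -0.0722, 0.1134, -0.1081, -1], [-0.0005, -0.0001, 0.0002, -0.0722, 0.1134, -0.1081, -1], [0, 0, 0, 0, 0, 0, -1]],
])

```text
time: 25.85
tool_pos: [498.6, 152.5, 116.6]
tcp_rot: [161.1, 47.1, -87.6]
ft_force: [-0.3, -0.6, -0.1]
finger_gap: 9.3
grip_force: 23.2
```

```bash
python3 - <<'E'
from opt import *
log()
_,_,P,R,q=ev([-48,0,-12,6.8]); off=np.array([482.86,147.706,63.757])-tgt(35,-48)[0]
delta(P+off+1.5*upw,R)
E
```

```text
{'time': 25.85, 'joint_pos': [-13.236, 26.082, 89.93, 35.99, 99.574, 150.448], 'tool_pos': [498.588, 152.483, 116.587], 'tcp_rot': [161.068, 47.084, -87.578], 'ft_force': [-0.282, -0.607, -0.116], 'finger_gap': 9.277, 'grip_force': 23.224}
d mm [-23.6  -6.8 -47.4] rotvec [-0.0207  0.0334 -0.0309] j [-13.2  26.1  89.9  36.   99.6 150.4]
```

Lower it with the last 2.9° of turn, checking partway.

Call:
arm_command([
  [[-0.0047, -0.0014, -0.0095, -0.0041, 0.0066, -0.0061, -1], [-0.0047, -0.0014, -0.0095, -0.0041, 0.0066, -0.0061, -1], [-0.0047, -0.0014, -0.0095, -0.0041, 0.0066, -0.0061, -1], [-0.0047, -0.0014, -0.0095, -0.0041, 0.0066, -0.0061, -1], [-0.0047, -0.0014, -0.0095, -0.0041, 0.0066, -0.0061, -1], [0, 0, 0, 0, 0, 0, -1]],
])

```text
time: 26.6
tool_pos: [474.0, 145.4, 67.7]
tcp_rot: [158.0, 45.9, -91.6]
ft_force: [0.4, 0.2, -0.1]
finger_gap: 9.2
grip_force: 23.2
```

```bash
python3 - <<'E'
from opt import *
from bench import viewer;import cv2
log()
im=viewer.snapshot("wrist")[:,:,::-1]; t=viewer.snapshot("top")[165:240,145:285,::-1]
cv2.imwrite('pics/w6.png',np.hstack([cv2.resize(im,(400,300)),cv2.resize(t,(400,300),interpolation=cv2.INTER_CUBIC)]))
E
```

```text
{'time': 26.6, 'joint_pos': [-14.332, 27.548, 94.031, 34.759, 95.628, 149.375], 'tool_pos': [473.973, 145.373, 67.717], 'tcp_rot': [158.044, 45.922, -91.585], 'ft_force': [0.354, 0.184, -0.099], 'finger_gap': 9.196, 'grip_force': 23.232}
```

View pics/w6.png

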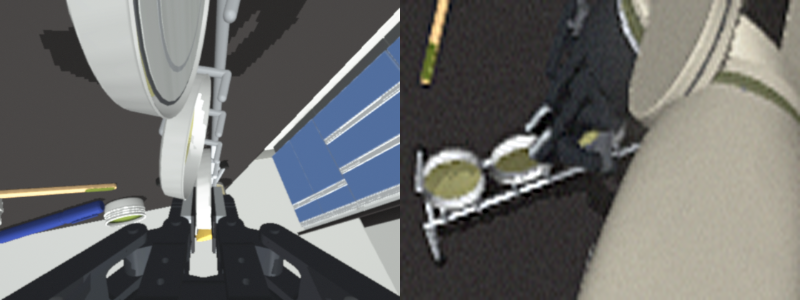

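The top view shows yellow in pocket 3 at (515,162), and there's no contact force. The wrist camera is close to lid 1 but free of it. Release and back off.

Call:
arm_command([
  [[0, 0, 0, 0, 0, 0, -0.4], [0, 0, 0, 0, 0, 0, -0.4], [0, 0, 0, 0, 0, 0, -0.4], [0.0035, -0.0067, 0.0065, 0, 0, 0, -0.35], [0.0035, -0.0067, 0.0065, 0, 0, 0, -0.35], [0.007, -0.0134, 0.013, 0, 0, 0, -0.3], [0.007, -0.0134, 0.013, 0.0083, -0.0117, 0.01, -0.3], [0.007, -0.0134, 0.013, 0.0083, -0.0117, 0.01, -0.3], [0.01, 0, 0.03, 0.0083, -0.0117, 0.01, -0.3], [0.01, -0.02, 0.03, 0.0083, -0.0117, 0.01, -0.3]],
])

```text
time: 27.95
tool_pos: [523.0, 71.5, 181.9]
tcp_rot: [162.2, 47.8, -86.1]
ft_force: [-0.0, -1.3, -1.3]
finger_gap: 29.9
grip_force: 0.0
```

```bash
python3 - <<'E'
from plan import *
from bench import viewer;import cv2
log()
t=viewer.snapshot("top")[165:240,145:285,::-1]
cv2.imwrite('pics/w7.png',cv2.resize(t,(560,300),interpolation=cv2.INTER_CUBIC))
h=tgt(-105,-20,Rad=14,back=60);delta(*h);print(h[0],h[1].apply([0,0,1]))
E
```

```text
{'time': 27.95, 'joint_pos': [-19.613, 26.933, 81.333, 33.862, 109.415, 148.967], 'tool_pos': [523.041, 71.489, 181.924], 'tcp_rot': [162.218, 47.809, -86.143], 'ft_force': [-0.047, -1.296, -1.295], 'finger_gap': 29.941, 'grip_force': 0.0}
d mm [ 20.8 -59.2 -74.2] rotvec [ 1.229  -1.3822  2.3047] j [-19.8  26.8  80.9  33.8 109.6 148.9]
[546.52030607   9.22336149 112.00075681] [-0.49798153  0.22386623 -0.83779372]
```

View pics/w7.png

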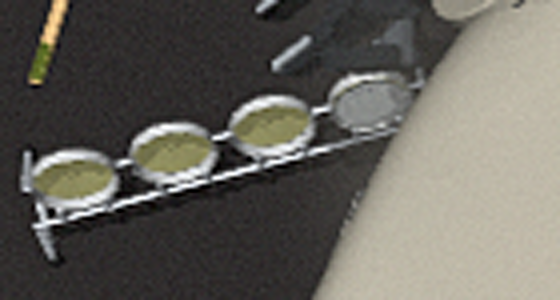

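All four pockets now show undersides. Pockets 2, 3 and 4 are yellow at (270,127), (175,155) and (75,183), and pocket 1 is bare grey at (372,105). Now I'll carry pocket 1's lid to the tray.

```bash
python3 - <<'E'
from plan import *
h=tgt(-105,-30,Rad=18,back=50);delta(*h);print(h[0],h[1].apply([0,0,1]));b=tgt(-105,-30,Rad=18);delta(b[0]+1.3*nw,b[1],*h)
print(ik(*h,[-15,35,75,20,105,-20])[0].round(1))
yw=Rr.apply([0,1,0])
R=Ro.from_rotvec(yw*r(18))*tgt(-105,0)[1]; z=R.apply([0,0,1]);print(z)
C=np.array([467.8,-222,32]); 
for l in(0,100): print(l,(C-18*z+[0,0,l]).round(1),ik(C-18*z+[0,0,l],R,[-25,40,70,0,110,-35]))
delta(C-18*z,R,*b)
E
```

```text
d mm [ 18.3 -68.9 -83.7] rotvec [ 1.2298 -1.5858  2.1465] j [-19.8  26.8  80.9  33.8 109.6 148.9]
[ 5.44044416e+02 -4.05799102e-01  1.02503501e+02] [-0.50551039  0.38521304 -0.7720558 ]
d mm [-26.4  19.  -38. ] rotvec [0. 0. 0.] j [-19.8  26.8  80.9  33.8 109.6 148.9]
[-14.9  38.5  68.7  14.9 109.4 -21.9]
[-0.68336098 -0.1780022  -0.70804872]
0 [ 480.1 -218.8   44.7] (array([-15.84922302,  44.87741002,  68.55781074, -21.86580434,
       106.07837153, -28.94037658]), np.float64(1.9895196601282805e-13))
100 [ 480.1 -218.8  144.7] (array([-15.84922302,  37.8667632 ,  67.5442191 , -22.96859928,
       113.49833588, -32.19021746]), np.float64(1.9895196601282805e-13))
d mm [ -38.7 -237.7  -19.2] rotvec [-0.4895  0.1896  0.3086] j [-19.8  26.8  80.9  33.8 109.6 148.9]
```

Call:
arm_command([
  [[0, 0, 0, 0.0723, -0.0933, 0.1263, -0.3], [0, 0, 0, 0.0723, -0.0933, 0.1263, -0.3], [0, 0, 0, 0.0723, -0.0933, 0.1263, -0.3], [0, 0, 0, 0.0723, -0.0933, 0.1263, -0.3], [0, 0, 0, 0.0723, -0.0933, 0.1263, -0.3], [0, 0, 0, 0.0723, -0.0933, 0.1263, -0.3], [0, 0, 0, 0.0723, -0.0933, 0.1263, -0.3], [0, 0, 0, 0.0723, -0.0933, 0.1263, -0.3], [0, 0, 0, 0.0723, -0.0933, 0.1263, -0.3], [0, 0, 0, 0.0723, -0.0933, 0.1263, -0.3]],
])

```text
time: 29.25
tool_pos: [523.1, 71.1, 180.7]
tcp_rot: [-131.4, 15.6, 34.6]
ft_force: [1.2, 0.1, 0.2]
finger_gap: 30.1
grip_force: 0.0
```

Call:
arm_command([
  [[0.0026, -0.01, 0, 0.0723, -0.0933, 0.1263, -0.3], [0.0026, -0.01, 0, 0.0723, -0.0933, 0.1263, -0.3], [0.0026, -0.01, 0, 0.0723, -0.0933, 0.1263, -0.3], [0.0026, -0.01, 0, 0.0723, -0.0933, 0.1263, -0.3], [0.0026, -0.01, -0.02, 0.0723, -0.0933, 0.1263, -0.3], [0.0026, -0.01, -0.032, 0.0723, -0.0933, 0.1263, -0.3], [0.0026, -0.01, -0.032, 0.0723, -0.0933, 0.1263, -0.3], [0, 0, 0, 0, 0, 0, -0.3]],
])

```text
time: 30.25
tool_pos: [539.5, 1.3, 94.8]
tcp_rot: [-149.5, -26.2, 89.5]
ft_force: [-0.8, 0.7, 0.0]
finger_gap: 29.4
grip_force: 0.0
```

```bash
python3 - <<'E'
from plan import *
log();b=tgt(-105,-30,Rad=18);delta(b[0]+1.3*nw,b[1])
E
```

```text
{'time': 30.25, 'joint_pos': [-14.872, 38.182, 70.004, 14.812, 108.359, -21.636], 'tool_pos': [539.472, 1.292, 94.842], 'tcp_rot': [-149.549, -26.209, 89.537], 'ft_force': [-0.843, 0.701, 0.047], 'finger_gap': 29.388, 'grip_force': 0.0}
d mm [-21.8  17.3 -30.4] rotvec [ 0.0048 -0.001   0.0066] j [-14.9  38.2  70.   14.8 108.4 -21.6]
```

Call:
arm_command([
  [[-0.0055, 0.0043, -0.0076, 0.001, 0, 0.0015, -0.3], [-0.0055, 0.0043, -0.0076, 0.001, 0, 0.0015, -0.3], [-0.0055, 0.0043, -0.0076, 0.001, 0, 0.0015, -0.3], [-0.0055, 0.0043, -0.0076, 0.001, 0, 0.0015, -0.3], [0, 0, 0, 0, 0, 0, -0.3], [0, 0, 0, 0, 0, 0, -1], [0, 0, 0, 0, 0, 0, -1], [0, 0, 0, 0, 0, 0, -1]],
])

```text
time: 31.25
tool_pos: [519.2, 18.8, 66.4]
tcp_rot: [-149.9, -26.4, 90.1]
ft_force: [0.5, 0.0, 1.1]
finger_gap: 9.1
grip_force: 24.0
```

Call:
arm_command([
  [[0.0048, 0.00125, 0.0098, 0, 0, 0, -1], [0.0048, 0.00125, 0.0098, 0, 0, 0, -1], [0.0048, 0.00125, 0.0098, 0, 0, 0, -1], [0.0048, 0.00125, 0.0098, 0, 0, 0, -1], [0.0048, 0.00125, 0.0098, 0, 0, 0, -1], [0.0048, 0.00125, 0.0098, 0, 0, 0, -1], [0.0048, 0.00125, 0.0098, 0, 0, 0, -1], [0.0048, 0.00125, 0.0098, 0, 0, 0, -1]],
])

```text
time: 32.25
tool_pos: [557.6, 29.1, 145.1]
tcp_rot: [-149.8, -26.4, 90.1]
ft_force: [1.0, 0.1, 0.4]
finger_gap: 9.8
grip_force: 24.0
```

```bash
python3 - <<'E'
from plan import *
log()
yw=Rr.apply([0,1,0]);R=Ro.from_rotvec(yw*r(18))*tgt(-105,0)[1]; z=R.apply([0,0,1])
C=np.array([467.8,-222,32]); delta(C-18*z+[0,0,80],R)
E
```

```text
{'time': 32.25, 'joint_pos': [-12.425, 37.07, 65.981, 16.766, 112.595, -18.301], 'tool_pos': [557.63, 29.056, 145.128], 'tcp_rot': [-149.842, -26.41, 90.117], 'ft_force': [1.024, 0.076, 0.369], 'finger_gap': 9.756, 'grip_force': 23.99}
d mm [ -77.5 -247.9  -20.4] rotvec [-0.4889  0.1931  0.3063] j [-12.4  37.1  66.   16.8 112.6 -18.3]
```

Call:
arm_command([
  [[-0.0086, -0.0275, -0.0023, -0.0543, 0.0215, 0.034, -1], [-0.0086, -0.0275, -0.0023, -0.0543, 0.0215, 0.034, -1], [-0.0086, -0.0275, -0.0023, -0.0543, 0.0215, 0.034, -1], [-0.0086, -0.0275, -0.0023, -0.0543, 0.0215, 0.034, -1], [-0.0086, -0.0275, -0.0023, -0.0543, 0.0215, 0.034, -1], [-0.0086, -0.0275, -0.0023, -0.0543, 0.0215, 0.034, -1], [-0.0086, -0.0275, -0.0023, -0.0543, 0.0215, 0.034, -1], [-0.0086, -0.0275, -0.0023, -0.0543, 0.0215, 0.034, -1], [-0.0086, -0.0275, -0.0023, -0.0543, 0.0215, 0.034, -1], [0, 0, 0, 0, 0, 0, -1]],
])

```text
time: 33.5
tool_pos: [479.4, -218.6, 123.3]
tcp_rot: [-135.0, -0.1, 104.5]
ft_force: [2.0, 1.1, -0.2]
finger_gap: 9.5
grip_force: 24.0
```

```bash
python3 - <<'E'
from plan import *
from bench import viewer;import cv2
log()
yw=Rr.apply([0,1,0]);R=Ro.from_rotvec(yw*r(18))*tgt(-105,0)[1]; z=R.apply([0,0,1])
C=np.array([467.8,-222,32]); delta(C-18*z,R)
a=viewer.snapshot("side")[200:330,220:380,::-1];t=viewer.snapshot("top")[150:260,250:410,::-1]
cv2.imwrite('pics/w8.png',np.hstack([cv2.resize(x,(400,300),interpolation=cv2.INTER_CUBIC) for x in(a,t)]))
E
```

```text
{'time': 33.5, 'joint_pos': [-15.882, 39.203, 68.042, -22.642, 111.923, -31.409], 'tool_pos': [479.361, -218.607, 123.315], 'tcp_rot': [-134.993, -0.059, 104.508], 'ft_force': [1.992, 1.065, -0.249], 'finger_gap': 9.548, 'grip_force': 23.991}
d mm [  0.7  -0.2 -78.6] rotvec [-0.0006 -0.0017  0.0016] j [-15.9  39.2  68.  -22.6 111.9 -31.4]
```

View pics/w8.png

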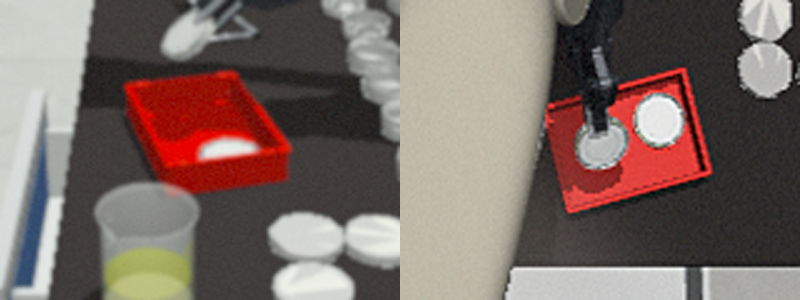

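This is my tenth picture. The top view shows the bare lid held above the tray's empty +y half at (601,143), with the old reject at (660,118). Lower and release.

Call:
arm_command([
  [[0, 0, -0.0155, 0, 0, 0, -1], [0, 0, -0.0155, 0, 0, 0, -1], [0, 0, -0.0155, 0, 0, 0, -1], [0, 0, -0.0155, 0, 0, 0, -1], [0, 0, -0.0145, 0, 0, 0, -1], [0, 0, 0, 0, 0, 0, -1], [0, 0, 0, 0, 0, 0, -0.45], [0, 0, 0, 0, 0, 0, -0.45], [0, 0, 0, 0, 0, 0, -0.45]],
])

```text
time: 34.72
tool_pos: [480.4, -218.6, 47.9]
tcp_rot: [-135.1, 0.0, 104.6]
ft_force: [1.6, -0.2, 0.2]
finger_gap: 23.6
grip_force: 0.0
```

Call:
arm_command([
  [[0.007, 0.0018, 0.0072, 0, 0, 0, -0.45], [0.007, 0.0018, 0.0072, 0, 0, 0, -0.45], [0.014, 0.0036, 0.0144, 0, 0, 0, -0.45], [0.014, 0.0036, 0.0144, 0, 0, 0, -0.45], [0.014, 0.0036, 0.025, 0, 0, 0, -0.45], [0.014, 0.0036, 0.03, 0, 0, 0, -0.45], [0, 0, 0.04, 0, 0, 0, -0.45], [0, 0, 0.04, 0, 0, 0, -0.45], [0, 0, 0.04, 0, 0, 0, -0.45], [0, 0, 0, 0, 0, 0, -0.45]],
])

```text
time: 35.98
tool_pos: [551.7, -200.6, 270.7]
tcp_rot: [-135.5, 0.2, 104.6]
ft_force: [0.4, -1.0, 0.0]
finger_gap: 23.5
grip_force: 0.0
```

```bash
python3 - <<'E'
from plan import *
from bench import viewer;import cv2
log()
t=viewer.snapshot("top");m=viewer.camera_model("top")
w=t[150:260,295:390].astype(int)
mask=((w.min(2)>110)).astype('uint8')
n_,_,st,c=cv2.connectedComponentsWithStats(mask)
for i in range(1,n_):
    if st[i,4]>30: print(st[i],onz(m,c[i]+[295,150],14).round(0))
# yellow at the pockets and grey at pocket1
for y in(-105,-35,35,105):
    u=proj(m,Rr.apply([[-4.46,y,52.3]])+O)[0].round().astype(int); print(y,t[u[1]-1:u[1]+2,u[0]-2:u[0]+3].mean((0,1)).round())
E
```

```text
{'time': 35.975, 'joint_pos': [-13.227, 43.596, 45.671, -25.044, 128.877, -36.803], 'tool_pos': [551.746, -200.583, 270.692], 'tcp_rot': [-135.502, 0.243, 104.571], 'ft_force': [0.427, -1.039, 0.027], 'finger_gap': 23.505, 'grip_force': 0.0}
[  0   0   8  39 169] [ 589. -142.   14.]
[90  0  5 13 44] [ 614. -404.   14.]
[90 18  5 15 53] [ 558. -402.   14.]
[ 48  34  21  20 312] [ 502. -301.   14.]
[ 20  43  20  20 299] [ 478. -220.   14.]
[  0  98  70  12 840] [ 333. -231.   14.]
[ 75  98  20  12 230] [ 332. -373.   14.]
-105 [208. 202. 185.]
-35 [195. 190. 172.]
35 [137. 135.  91.]
105 [135. 134.  91.]
```

Both lids lie flat in the tray. The arm hides part of the rack, so I'll swing aside for a last check.

Call:
arm_command([
  [[0, -0.035, 0.01, 0, 0, 0, -0.4], [-0.01, -0.035, 0.01, 0, 0, 0, -0.4], [-0.01, -0.035, 0.01, 0, 0, 0, -0.4], [-0.01, -0.035, 0, 0, 0, 0, -0.4], [-0.02, -0.035, 0, 0, 0, 0, -0.4], [-0.02, -0.035, 0, 0, 0, 0, -0.4], [-0.02, -0.035, 0, 0, 0, 0, -0.4], [0, 0, 0, 0, 0, 0, -0.4], [0, 0, 0, 0, 0, 0, -0.4]],
])

```text
time: 37.15
tool_pos: [459.9, -445.0, 294.5]
tcp_rot: [-135.0, -0.1, 104.6]
ft_force: [0.7, -0.0, 0.3]
finger_gap: 25.5
grip_force: 0.0
```

```bash
python3 - <<'E'
from plan import *
from bench import viewer
log()
t=viewer.snapshot("top");m=viewer.camera_model("top")
for y in(-105,-35,35,105):
    u=proj(m,Rr.apply([[-4.46,y,52.3]])+O)[0].round().astype(int); print(y,u,t[u[1]-1:u[1]+2,u[0]-2:u[0]+3].mean((0,1)).round())
    # yellow blob extent round it
    w=t[u[1]-12:u[1]+13,u[0]-14:u[0]+15].astype(int); k=(w[...,:2].min(2)-w[...,2]>25); v=np.argwhere(k); print(k.sum(), (v.mean(0)-[12,14]).round(1) if len(v) else '')
u=proj(m,[[478,-220,14]])[0].round().astype(int);print(t[u[1]-2:u[1]+3,u[0]-2:u[0]+3].mean((0,1)).round())
E
```

```text
{'time': 37.15, 'joint_pos': [-31.854, 42.258, 45.386, -36.666, 121.127, -57.714], 'tool_pos': [459.946, -445.044, 294.453], 'tcp_rot': [-135.017, -0.103, 104.562], 'ft_force': [0.712, -0.049, 0.283], 'finger_gap': 25.487, 'grip_force': 0.0}
-105 [238 191] [49. 47. 45.]
0 
-35 [213 197] [138. 137.  93.]
134 [-0.9 -0.4]
35 [188 203] [140. 138.  94.]
136 [-0.4 -0.2]
105 [163 210] [138. 135.  92.]
138 [-0.7 -0. ]
[212. 207. 189.]
```

The three lined lids look identical and sit centred in pockets 2 to 4. Pocket 1 is empty, and the bare lid was last seen flat in the tray.

```bash
python3 -c "from bench import job; print(job.hand_in())"
```

```text
the job is handed in; nothing more can be done
None
```

I turned all three lids in the rack and put the bare one, from pocket 1, flat in the empty half of the red tray. The two lined lids are back in pockets 2 and 3 with the foam facing out, and I handed the job in at about 37 s. Joint 6 touched its range limit once (152.289° of 152.29°), and the hand-in returned no verdict.

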